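# Vial up a loose ammonite under the bench magnifier

### The job

Put the loose ammonite away in the green-capped vial: flick its cap open, bring the fossil to the vial's mouth before you let it go so that it is not dropped from a height, and press the cap shut until it snaps. The yellow cap was left open: snap it shut too, so that all four vials in the rack end closed. Keep the blue and red caps shut, do not bump the magnifier, and leave the other fossils, the bottle and the brush where they are.

Things in the scene. Friction and masses are not known exactly. Their poses are not given: they have to be found in the camera images.
- rack: white plastic vial rack, fixed, 56 mm (x) by 252 mm (y), 36 mm tall, origin at the centre of its underside on the table; four cells at y = -90, -30, +30, +90 mm hold four upright flip-cap vials firmly (they do not lift or turn): one green-, one yellow-, one blue- and one red-capped, in any order. The rack's -x side faces the robot
- magnifier: bench magnifier, fixed, standing over the rack: a level white rectangular frame with a clear lens, 170 mm (its x) by 240 mm (its y), 26 mm thick, underside 310 mm above the table; origin on the table under the frame's centre. A 16 mm pole stands 150 mm behind it (+x) on a round base 150 mm across, 22 mm tall. The tool cannot come straight down on the vials because of it
- drawer: wooden specimen drawer, fixed, 220 by 220 mm outside, walls 10 mm thick and 36 mm tall, origin at the centre of its underside; four square white card trays in it, 98 mm outside, 2 mm walls whose tops are 24 mm above the table, centres at x, y = +-49.5 mm, floors 8 mm above the table; one loose fossil lies in each, in any order
- ammonite_mid (a point): centre of the ammonite, a loose copper-brown coiled fossil disc 22 mm across and 11 mm thick, about 12 g, lying flat in one of the card trays (centre 5.5 mm above its underside; z axis is the disc's axis)
- slab: loose dark slate piece 46 x 34 x 10 mm in another card tray; leave alone
- nodule: loose reddish nodule 34 x 28 x 21 mm in another card tray; leave alone
- shale: loose grey shale piece 50 x 22 x 15 mm in another card tray; leave alone
- bottle: loose amber glass bottle with black cap, 36 mm across, 75 mm tall, behind one end of the rack; leave alone. Origin at the centre of its underside
- brush: loose wooden brush lying in front of the rack, 155 mm long along its own y, 13 mm wide, 10 mm high; leave alone. Origin on the table
- green_mouth (a point): centre of the rim of the green-capped vial, 66 mm above the table (the empty vial that the ammonite goes into; cap shut at the start). 37 mm outer diameter, 60 mm tall clear plastic vial, held fast in a cell of the rack, bore 33 mm, inner floor 56 mm below the rim. z is up; -x is the side of the cap's thumb tab (towards the robot), +x the side of its hinge
- green_tab (a point): middle of the outer end of the green cap's thumb tab, moves with the cap. The cap is a disc 42 mm across and 10 mm thick, its top 3 mm above the rim and 5 mm above the hinge axis when shut; the tab sticks out 12 mm beyond it, 14 mm wide, 4 mm thick, this point 2 mm below its top face, 56 mm from the hinge axis and 3 mm above it when shut
- cap_green (a joint): angle of the green cap (rad), rising as it swings up and over to the vial's +x: 0 shut, stop at 1.70. Level axis along the vial's y, 23 mm to +x of the mouth's centre, 2 mm below the rim. Over-centre snap hinge, dead centre near 0.7 rad: above it the cap springs open to the stop and stays, below it it snaps shut and stays; 1 to 2 N at the tab tips it either way
- yellow_mouth (a point): centre of the rim of the yellow-capped vial, 66 mm above the table (already holds its fossil; cap was left open). 37 mm outer diameter, 60 mm tall clear plastic vial, held fast in a cell of the rack, bore 33 mm, inner floor 56 mm below the rim. z is up; -x is the side of the cap's thumb tab (towards the robot), +x the side of its hinge
- yellow_tab (a point): middle of the outer end of the yellow cap's thumb tab, moves with the cap. The cap is a disc 42 mm across and 10 mm thick, its top 3 mm above the rim and 5 mm above the hinge axis when shut; the tab sticks out 12 mm beyond it, 14 mm wide, 4 mm thick, this point 2 mm below its top face, 56 mm from the hinge axis and 3 mm above it when shut
- cap_yellow (a joint): angle of the yellow cap (rad), rising as it swings up and over to the vial's +x: 0 shut, stop at 1.70. Level axis along the vial's y, 23 mm to +x of the mouth's centre, 2 mm below the rim. Over-centre snap hinge, dead centre near 0.7 rad: above it the cap springs open to the stop and stays, below it it snaps shut and stays; 1 to 2 N at the tab tips it either way
- blue_mouth (a point): centre of the rim of the blue-capped vial, 66 mm above the table (filled and shut, stays shut). 37 mm outer diameter, 60 mm tall clear plastic vial, held fast in a cell of the rack, bore 33 mm, inner floor 56 mm below the rim. z is up; -x is the side of the cap's thumb tab (towards the robot), +x the side of its hinge
- blue_tab (a point): middle of the outer end of the blue cap's thumb tab, moves with the cap. The cap is a disc 42 mm across and 10 mm thick, its top 3 mm above the rim and 5 mm above the hinge axis when shut; the tab sticks out 12 mm beyond it, 14 mm wide, 4 mm thick, this point 2 mm below its top face, 56 mm from the hinge axis and 3 mm above it when shut
- cap_blue (a joint): angle of the blue cap (rad), rising as it swings up and over to the vial's +x: 0 shut, stop at 1.70. Level axis along the vial's y, 23 mm to +x of the mouth's centre, 2 mm below the rim. Over-centre snap hinge, dead centre near 0.7 rad: above it the cap springs open to the stop and stays, below it it snaps shut and stays; 1 to 2 N at the tab tips it either way
- red_mouth (a point): centre of the rim of the red-capped vial, 66 mm above the table (filled and shut, stays shut). 37 mm outer diameter, 60 mm tall clear plastic vial, held fast in a cell of the rack, bore 33 mm, inner floor 56 mm below the rim. z is up; -x is the side of the cap's thumb tab (towards the robot), +x the side of its hinge
- red_tab (a point): middle of the outer end of the red cap's thumb tab, moves with the cap. The cap is a disc 42 mm across and 10 mm thick, its top 3 mm above the rim and 5 mm above the hinge axis when shut; the tab sticks out 12 mm beyond it, 14 mm wide, 4 mm thick, this point 2 mm below its top face, 56 mm from the hinge axis and 3 mm above it when shut
- cap_red (a joint): angle of the red cap (rad), rising as it swings up and over to the vial's +x: 0 shut, stop at 1.70. Level axis along the vial's y, 23 mm to +x of the mouth's centre, 2 mm below the rim. Over-centre snap hinge, dead centre near 0.7 rad: above it the cap springs open to the stop and stays, below it it snaps shut and stays; 1 to 2 N at the tab tips it either way

How it is judged:
On the way, in this order (a step that is already met when the one before it is completed fails the run):
1. the green cap stands open (past 1.2 rad) (value of joint cap_green above 1.2 rad), for 0.1 s.
2. the ammonite, still held in the fingers, is at the green vial's mouth (within 18 mm of its axis and its centre less than 35 mm above the rim) (horizontal distance between ammonite_mid and green_mouth below 0.018 m and z of ammonite_mid in the frame of green_mouth between -0.01 and 0.035 m and contact force between the fingers and ammonite above 0.5 N), for 0.05 s.
3. the ammonite lies in the green vial, let go (horizontal distance between ammonite_mid and green_mouth below 0.0175 m and z of ammonite_mid in the frame of green_mouth between -0.06 and -0.02 m and contact force between the fingers and ammonite below 0.1 N), for 0.2 s.
At the end, for the whole second after the job is handed in: The ammonite lies at rest inside the green-capped vial (at least 20 mm below the rim), and all four caps are snapped shut (each less than 0.08 rad) (horizontal distance between ammonite_mid and green_mouth below 0.0175 m and z of ammonite_mid in the frame of green_mouth between -0.06 and -0.02 m and value of joint each of cap_green, cap_yellow, cap_blue, cap_red below 0.08 rad and linear speed of ammonite below 0.02 m/s); the robot touches nothing.
It fails at once if the blue or red cap is opened (past 0.2 rad) (value of joint any of cap_blue, cap_red above 0.2 rad).
It fails at once if the magnifier is bumped (more than 4 N) (contact force between any of the arm, the fingers and magnifier above 4 N).
It fails at once if another fossil, the bottle or the brush is moved by more than 12 mm (distance of any of slab, nodule, shale, bottle, brush from where it was at the start of the episode above 0.012 m).
It fails at once if the bottle is tipped (more than 0.3 rad) (angle between bottle's own z axis and vertical above 0.3 rad).
It also fails if it takes over 69 s, if anything falls off the work surface, if the arm or the gripper's body presses on something with over 40 N, if the wrist force passes 120 N, or if a joint passes its speed limit or range.

### The arm

A 6-joint arm with a two-finger parallel gripper is mounted at the origin on the work surface. World frame = base frame: x ahead of the robot, y to its left, z up, the work surface at z = 0. Lengths are in m, angles in rad, forces in N, time in s.
With the tool pointing down it reaches from about 0.35 to 0.775 m from the base axis. Payload 5.5 kg.
Tool frame: the origin (TCP) lies midway between the tips of the shut fingers; the grasp point (between the pads) lies 19 mm behind it; z points along the fingers, y is the line along which they close (so a half turn about z gives the same grasp; the last joint's range is limited). The gripper opens to 85 mm and grips with 20 to 120 N. Pads are 22 mm wide; open, the fingers measure 114 mm over their backs; the gripper's body (76 mm by 85 mm) begins 54 mm behind the grasp point. The pads swing forward as they close: fully open they stand 13 mm farther back than shut.
Start: joints at [-1.348, 0.313, 0.046, 1.304, 0, 1.431], TCP at [0.204, -0.538, 0.209] pointing down, gripper open.
Joint ranges: [-2.76, 2.76], [-0.86, 1.69], [-1.03, 1.26], [-2.2, 2.34], [-1.47, 1.5], [-3.14, 3.14]. Speed limits (rad/s): [2.57, 2.57, 3.14, 3.14, 3.14, 3.14].

### API

Orientations are given as a unit quaternion [w, x, y, z].
In Python, from workcell import get_state, read_camera, camera_info, hand_in, recognise gives the robot as it stands.
- The arm moves only by the tool arm_command, never from a script. Its argument "moves" is one flat list of numbers, 7 for each row, row after row: the opening, from -1 (shut) to 1 (fully open), then the shift along the tool's x, y, z in mm, then the turn, a rotation vector about the tool's x, y, z in rad. A call has 1 to 8 rows; each row shifts and turns the commanded pose from where the row before left it, along the tool's axes as they then stand; what a row does not reach is not made up. A row lasts 1/8 s, in which the tool goes at most 62.5 mm and 10.7 degrees, less where a joint would pass 70% of its speed; a pose out of reach is approached as far as the arm can. A call with a gripper value outside its range is refused whole. The fingers move at their own pace and stop on an object; "newtons" is the grip in N (left out, the last holds). Time passes only in rows, so rows that do not move let the fingers close. It gives the time, the measured TCP pose, the force, the opening and the grip force at its end, in the units of the state.
- get_state(): the state, without advancing time (a new reading comes with each control period).
- read_camera(name): name is "scene" or "top"; returns (picture, depth): 480x640x3 uint8, blue, green, red; 480x640 float32, m along the optical axis (not along the pixel's ray), 0 where there is no reading.
- camera_info(name): a dict with "fovy" (degrees; the focal length in pixels is half the picture's height over the tangent of half this angle, whatever the lens; pixels are square), "cx", "cy" (the principal point, pixels), "eye" and "orientation" of the camera in the world. Camera axes: x right, y down, z forward; pixel columns grow to the right and rows downward; lengths in m; the calibration is good to about 2 mm. A picture is of the moment at which its call begins. camera_info takes no time and is no camera call.
- hand_in(): hands the job in; it is judged then, once.
Trained networks look in the newest picture that a camera, given by its name, has taken for a name from the list of things; names that differ only in an ending like _2 or _b are one class to them, and where a whole thing is asked for, a point or a joint stands for the part that bears it (a point fixed in the world has none). Each returns a list of dicts, best first, with "confidence" (0 to 1); they miss things now and then, are a little off and sometimes report something else, mostly with a low value. They report only what shows in the picture. A call takes as long as a camera call.
- recognise(camera, label): "point" ([column, row] in pixels, amid what is visible of it).
The state is a dict: "clock": time; "joint_pos": joint angles; "qvel": joint speeds; "tau": joint torques, N m; "tcp_pos": TCP position; "orientation": TCP orientation; "wrist_force": force on the tool from outside, world axes, zero at the start; "ft_torque": the same for the moment, N m; "finger_gap": finger opening in m; "grip_force": force on a finger pad.
Only numpy, scipy, OpenCV 4.12 (cv2) and the standard library are available. Lean on these libraries where they do the work, as an engineer would, in place of code of your own. Each camera call takes 0.05 s, during which the arm holds its last target. There are 200 camera calls.

## Working session

There is one attempt and no reset: what is moved stays moved. The work goes in short steps, Python scripts to look and compute and a tool call to move; the robot and the scene stay as the last step left them, time stands still between calls to the robot, and variables do not carry over. Pictures are saved under pics/ and viewed, at most 10 in all, crops included, and the job is handed in when it is done.

Besides the shell and the picture viewer there is one more tool, called as name(argument=value, ...) on one line, values as JSON. arm_command: Moves the arm, as the interface text tells. Its arguments: {"type":"object","properties":{"moves":{"type":"array"},"newtons":{"type":"number"}},"required":["moves"]}

```bash
mkdir -p pics; cat > h.py <<'E'
import numpy as np, cv2
from scipy.spatial.transform import Rotation as R
from workcell import *
def mat(q): return R.from_quat([q[1],q[2],q[3],q[0]])
def ray(cam,uv):
    i=camera_info(cam); f=240/np.tan(np.radians(i["fovy"])/2)
    d=np.array([(uv[0]-i["cx"])/f,(uv[1]-i["cy"])/f,1.])
    return np.array(i["eye"]),mat(i["orientation"]).apply(d)
def at_z(cam,uv,z):
    e,d=ray(cam,uv); return e+d*(z-e[2])/d[2]
def at_depth(cam,uv,D):
    u,v=int(round(uv[0])),int(round(uv[1])); p=D[max(v-2,0):v+3,max(u-2,0):u+3]; p=p[p>0]
    if len(p)==0: return None
    e,d=ray(cam,uv); return e+d*np.median(p)
def look(cam,name=None):
    im,D=read_camera(cam)
    if name: cv2.imwrite(f"pics/{name}.png",im)
    return im,D
E
python3 - <<'E'
from h import *
np.set_printoptions(precision=4,suppress=True)
for c in ("scene","top"):
    print(c,camera_info(c)); im,D=look(c,c+"0")
    for l in ["rack","magnifier","drawer","ammonite_mid","green_tab","yellow_tab","blue_tab","red_tab","green_mouth","yellow_mouth","bottle","brush"]:
        for r in recognise(c,l)[:2]:
            print(l,r["confidence"],np.round(r["point"],1),at_depth(c,r["point"],D))
s=get_state();print(s)
E
```

```text
scene {'fovy': 48.01836740624156, 'cx': 306.2473745059948, 'cy': 234.76555267293367, 'eye': array([ 0.8298, -0.5303,  1.0539]), 'orientation': array([-0.2594,  0.9487,  0.1742, -0.0482])}
rack 0.74 [322.9 222. ] [0.638  0.0747 0.0379]
magnifier 0.63 [408.7 121.6] [0.7638 0.158  0.3248]
drawer 0.81 [247.6 311.5] [ 0.5618 -0.1707  0.012 ]
ammonite_mid 0.62 [276.9 304.6] [ 0.6134 -0.1363  0.0157]
ammonite_mid 0.62 [227.8 282.7] [ 0.501  -0.1322  0.0294]
green_tab 0.59 [331.  185.2] [0.6276 0.1545 0.0685]
yellow_tab 0.64 [335.8 202.2] [0.6593 0.0916 0.1041]
blue_tab 0.82 [337.5 166.2] [0.6238 0.2099 0.0691]
red_tab 0.47 [323.7 221.5] [0.6394 0.0762 0.0384]
green_mouth 0.96 [332.7 187.5] [0.6334 0.1494 0.0692]
yellow_mouth 0.92 [327.4 208.8] [0.6355 0.1117 0.0372]
bottle 0.38 [374.3 157.5] [0.6878 0.3085 0.0141]
brush 0.65 [296.9 170.9] [0.5237 0.2075 0.0079]
brush 0.27 [328.7 185.1] [0.6232 0.1515 0.0706]
top {'fovy': 56.03273490177266, 'cx': 323.1603688108938, 'cy': 247.7865996884797, 'eye': array([ 0.482 , -0.0117,  0.8356]), 'orientation': array([ 0.0694, -0.7028,  0.705 , -0.0655])}

[... 670 characters left out ...]
en_mouth 0.63 [394.6 266.3] [ 0.6048 -0.1377  0.0203]
yellow_mouth 0.64 [264.2 241.4] [0.6489 0.0994 0.0356]
bottle 0.55 [143.8 226.3] [0.6737 0.3131 0.0528]
brush 0.86 [203.4 310.9] [0.5256 0.2106 0.0105]
{'clock': 1.3, 'joint_pos': array([-1.3476,  0.3132,  0.0461,  1.3036,  0.    ,  1.4312]), 'qvel': array([ 0.0013,  0.0008, -0.0019, -0.0005,  0.0004, -0.0003]), 'tau': array([ -0.0035, -48.0468,  29.8813,   0.0005,  -0.0002,  -0.    ]), 'tcp_pos': array([ 0.2041, -0.5376,  0.2085]), 'orientation': array([0.0001, 0.9836, 0.1804, 0.    ]), 'wrist_force': array([-0.1161,  0.2686, -0.4403]), 'ft_torque': array([ 0.022 , -0.0002, -0.0091]), 'grip_force': 0.0, 'finger_gap': 0.08543486008194523}
```

View pics/scene0.png

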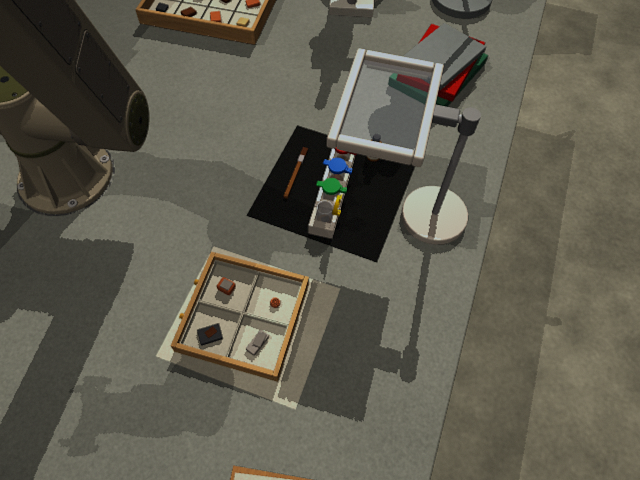

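View pics/top0.png

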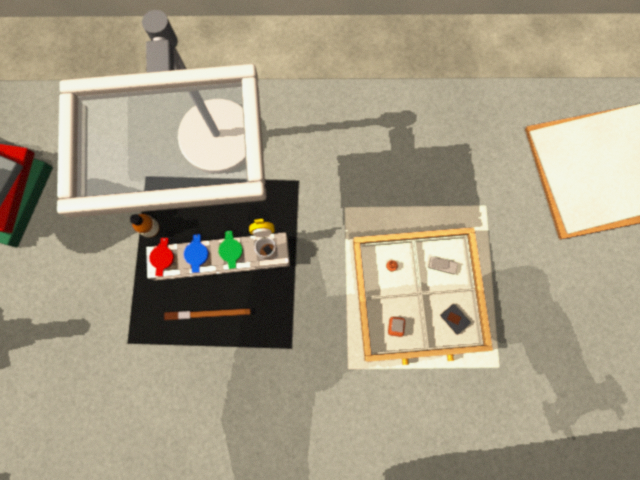

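The top view shows red, blue, green and yellow (open) vials at about (162,258), (196,254), (230,250) and (264,243). The ammonite is at (393,266), the nodule at (397,326), the slab at (456,319) and the shale at (445,265). The magnifier frame covers the rows above about 205. Next I'll measure these precisely.

```bash
python3 - <<'E'
from h import *
np.set_printoptions(precision=4,suppress=True)
im,D=look("top"); hsv=cv2.cvtColor(im,cv2.COLOR_BGR2HSV)
def blob(lo,hi,box):
    x0,y0,x1,y1=box
    m=cv2.inRange(hsv,lo,hi); k=np.zeros_like(m); k[y0:y1,x0:x1]=m[y0:y1,x0:x1]; return k
pts={}
for n,lo,hi,box in [("red",(0,150,60),(8,255,255),(140,235,185,285)),("blue",(100,120,60),(125,255,255),(175,230,215,280)),("green",(45,100,50),(85,255,255),(212,228,248,275)),("yellow",(20,120,80),(35,255,255),(240,205,285,260)),("amm",(0,90,40),(18,255,255),(375,252,408,280))]:
    m=blob(lo,hi,box); d=cv2.distanceTransform(m,cv2.DIST_L2,5); _,r,_,c=cv2.minMaxLoc(d)
    ys,xs=np.nonzero(m); z=.069 if n!="amm" else .016
    w=np.array([at_z("top",(x,y),z)[:2] for x,y in zip(xs,ys)])
    print(n,len(xs),"cen",xs.mean(),ys.mean(),at_z("top",(xs.mean(),ys.mean()),z),"disc",c,r,at_z("top",c,z),"x rng",w[:,0].min(),w[:,0].max(),"y",w[:,1].min(),w[:,1].max())
# heights
e=camera_info("top"); f=240/np.tan(np.radians(e["fovy"])/2)
u,v=np.meshgrid(np.arange(640),np.arange(480)); d=np.stack([(u-e["cx"])/f,(v-e["cy"])/f,np.ones_like(u)],-1)
P=e["eye"]+(mat(e["orientation"]).apply(d.reshape(-1,3))*D.reshape(-1,1)).reshape(480,640,3)
def rect(mask,lab):
    q=P[mask][:,:2]; r=cv2.minAreaRect((q*1000).astype(np.float32)); print(lab,len(q),r, cv2.boxPoints(r).round())
rect((D>0)&(P[...,2]>.315)&(P[...,0]>.4)&(P[...,0]<.85)&(P[...,1]>0)&(u<290)&(v>50),"magn")
rect((D>0)&(abs(P[...,2]-.036)<.004)&(P[...,0]>.55)&(P[...,0]<.7)&(P[...,1]>.04)&(P[...,1]<.32),"rack")
rect((D>0)&(abs(P[...,2]-.036)<.004)&(P[...,0]>.4)&(P[...,0]<.75)&(P[...,1]<-.03)&(P[...,1]>-.35),"drawer")
rect((D>0)&(P[...,2]>.1)&(P[...,2]<.14)&(P[...,0]>.6)&(P[...,0]<.75)&(P[...,1]<.14)&(P[...,1]>.04),"yel top")
print(P[262:272:2,386:402:2,2])
im,D=look("scene")
big=cv2.resize(im[130:240,280:440],None,fx=5,fy=5,interpolation=cv2.INTER_CUBIC);cv2.imwrite("pics/s1.png",big)
E
```

```text
red 594 cen 161.57407407407408 256.0993265993266 [0.6166 0.2717 0.069 ] disc (161, 257) 11.393798828125 [0.6151 0.2726 0.069 ] x rng 0.583729391870592 0.6504251932864363 y 0.2501025112941951 0.29203076339963535
blue 571 cen 195.55866900175133 252.58844133099825 [0.6226 0.2132 0.069 ] disc (196, 254) 11.19999885559082 [0.6201 0.2123 0.069 ] x rng 0.5904420994451378 0.6573250726833114 y 0.19300469213489055 0.23338716402027984
green 586 cen 229.9965870307167 249.11262798634812 [0.6285 0.1538 0.069 ] disc (230, 250) 11.984498977661133 [0.6269 0.1537 0.069 ] x rng 0.5954412478656909 0.6625095234908991 y 0.13277840036120883 0.17449740139719128
yellow 237 cen 260.1476793248945 225.25738396624473 [0.6708 0.1025 0.069 ] disc (259, 223) 5.393799781799316 [0.6749 0.1046 0.069 ] x rng 0.6551773284724373 0.6839097012995689 y 0.07978074587824027 0.12368557501335475
amm 113 cen 391.7079646017699 265.1946902654867 [ 0.6075 -0.1331  0.016 ] disc (392, 265) 5.793799877166748 [ 0.6079 -0.1336  0.016 ] x rng 0.5967584739389762 0.6171809310355553 y -0.14291626007267427 -0.12251133606372855
magn 28402 ((7
[... 249 characters left out ...]
394592285) [[584. 310.]
 [610.  55.]
 [722.  67.]
 [696. 322.]]
drawer 2864 ((556.2847290039062, -181.4067840576172), (220.30979919433594, 220.68960571289062), 4.664620876312256) [[ 438.  -80.]
 [ 455. -300.]
 [ 675. -282.]
 [ 657.  -62.]]
yel top 188 ((660.7880859375, 96.34974670410156), (16.840192794799805, 33.506065368652344), 1.0559132099151611) [[652. 113.]
 [653.  79.]
 [670.  80.]
 [669. 113.]]
[[0.0075 0.022  0.0188 0.0189 0.0194 0.018  0.0079 0.01  ]
 [0.008  0.0208 0.0204 0.0186 0.0205 0.0193 0.0185 0.0092]
 [0.0115 0.0206 0.0222 0.0209 0.0205 0.0179 0.0092 0.0102]
 [0.0088 0.0162 0.0223 0.0195 0.0212 0.0202 0.0093 0.0098]
 [0.0097 0.0103 0.0193 0.0199 0.0186 0.0063 0.0048 0.009 ]]
```

View pics/s1.png

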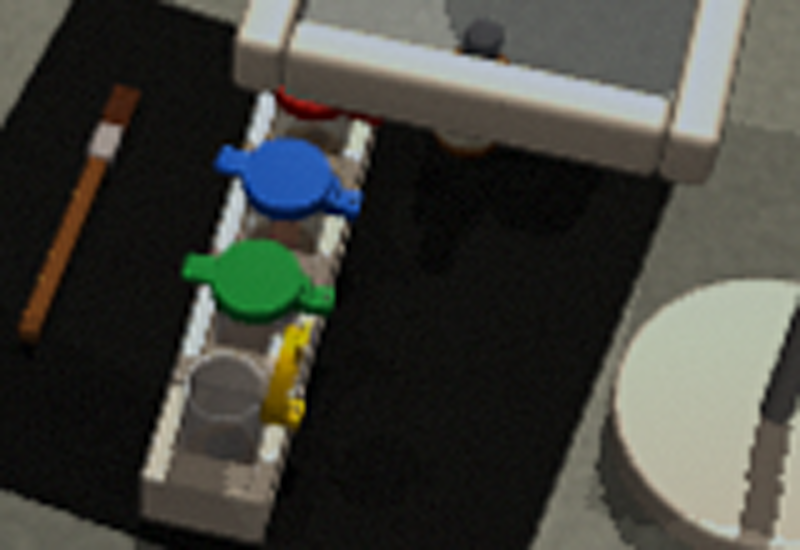

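The poses agree with the sizes given. Rack yaw is about 0.10 rad, the green mouth is at about (0.6275, 0.1535) and the yellow at (0.6335, 0.094). The front edge of the magnifier frame is at x≈0.63. I'll approach the vials with the tool tilted.

```bash
cat > plan.py <<'E'
from h import *
YAW=0.099; EX=np.array([np.cos(YAW),np.sin(YAW),0]); 
M={"g":np.array([.6275,.1535,0]),"y":np.array([.6335,.094,0])}
def at(v,a,z,b=0):  # mm along rack x, mm height, mm along rack y
    return M[v]+EX*a/1e3+np.array([-EX[1],EX[0],0])*b/1e3+[0,0,z/1e3]
def ori(yaw,tilt):
    return R.from_euler("z",yaw)*R.from_quat([1,0,0,0])*R.from_euler("y",tilt)
def plan(wps,maxmm=45,maxrad=.17):
    """wps: (opening,pos,yaw,tilt[,nrows])"""
    s=get_state(); p=np.array(s["tcp_pos"]); q=mat(s["orientation"]); rows=[]
    for w in wps:
        tp,tq=np.array(w[1]),ori(w[2],w[3]); p0,q0=p,q; rv=(q0.inv()*tq).as_rotvec()
        n=w[4] if len(w)>4 else max(1,int(np.ceil(max(np.linalg.norm(tp-p0)*1e3/maxmm,np.linalg.norm(rv)/maxrad))))
        for k in range(1,n+1):
            gp=p0+(tp-p0)*k/n; gq=q0*R.from_rotvec(rv*k/n)
            d=np.round(q.inv().apply(gp-p)*1e3); r=np.round((q.inv()*gq).as_rotvec(),2)
            rows.append([w[0],*d,*r]); p=p+q.apply(d/1e3); q=q*R.from_rotvec(r)
    for i in range(0,len(rows),8): print([float(f"{x:g}") if x%1 else int(x) for r in rows[i:i+8] for x in r])
    print("end",p.round(4))
def st():
    s=get_state(); v=mat(s["orientation"]); z=v.apply([0,0,1]); x=v.apply([1,0,0])
    print("t",round(s["clock"],2),"tcp",np.round(s["tcp_pos"],4),"tilt",round(np.arctan2(np.hypot(z[0],z[1]),-z[2]),3),"z",z.round(3),"y",v.apply([0,1,0]).round(3),"F",np.round(s["wrist_force"],1),"gap",round(s["finger_gap"],4),"q",np.round(s["joint_pos"],2))
E
python3 - <<'E'
from plan import *
plan([(-1,[.38,-.30,.30],0,0),(-1,at("g",-130,250),YAW,.5),(-1,at("g",-110,90),YAW,1.13)],40)
E
```

```text
[-1, 31, -20, -11, 0, 0, 0.05, -1, 30, -21, -12, 0, 0, 0.04, -1, 29, -23, -11, 0, 0, 0.05, -1, 28, -24, -12, 0, 0, 0.04, -1, 27, -25, -11, 0, 0, 0.05, -1, 26, -27, -12, 0, 0, 0.04, -1, 25, -28, -11, 0, 0, 0.05, -1, 23, -28, -12, 0, 0, 0.04]
[-1, 10, -37, 4, 0, 0.04, -0.01, -1, 10, -36, 5, 0, 0.04, -0.01, -1, 10, -37, 5, 0.01, 0.04, 0, -1, 10, -36, 6, 0, 0.05, -0.01, -1, 11, -37, 6, 0, 0.04, -0.01, -1, 10, -36, 7, 0, 0.04, -0.01, -1, 10, -36, 7, 0, 0.04, 0, -1, 10, -36, 7, 0.01, 0.04, -0.01]
[-1, 10, -36, 9, 0, 0.04, -0.01, -1, 11, -36, 8, 0, 0.05, -0.01, -1, 10, -36, 9, 0, 0.04, -0.01, -1, 10, -36, 10, 0, 0.04, 0, -1, -12, 0, 30, 0, 0.13, 0, -1, -16, 0, 28, 0, 0.12, 0, -1, -19, 0, 26, 0, 0.13, 0, -1, -22, 0, 24, 0, 0.12, 0]
[-1, -25, 0, 20, 0.01, 0.13, 0]
end [0.5175 0.1427 0.0901]
```

arm_command(moves=[-1, 31, -20, -11, 0, 0, 0.05, -1, 30, -21, -12, 0, 0, 0.04, -1, 29, -23, -11, 0, 0, 0.05, -1, 28, -24, -12, 0, 0, 0.04, -1, 27, -25, -11, 0, 0, 0.05, -1, 26, -27, -12, 0, 0, 0.04, -1, 25, -28, -11, 0, 0, 0.05, -1, 23, -28, -12, 0, 0, 0.04])

```text
clock: 2.4
tcp_pos: [0.3807, -0.2992, 0.301]
orientation: [0.0, 1.0, 0.001, 0.0]
wrist_force: [0.5, 0.1, -0.5]
finger_gap: 0.0003
grip_force: 0.0
```

arm_command(moves=[-1, 10, -37, 4, 0, 0.04, -0.01, -1, 10, -36, 5, 0, 0.04, -0.01, -1, 10, -37, 5, 0.01, 0.04, 0, -1, 10, -36, 6, 0, 0.05, -0.01, -1, 11, -37, 6, 0, 0.04, -0.01, -1, 10, -36, 7, 0, 0.04, -0.01, -1, 10, -36, 7, 0, 0.04, 0, -1, 10, -36, 7, 0.01, 0.04, -0.01])

```text
clock: 3.4
tcp_pos: [0.4584, -0.0053, 0.2672]
orientation: [-0.01, 0.986, 0.032, 0.165]
wrist_force: [0.3, 0.3, -0.8]
finger_gap: -0.0003
grip_force: 0.0
```

arm_command(moves=[-1, 10, -36, 9, 0, 0.04, -0.01, -1, 11, -36, 8, 0, 0.05, -0.01, -1, 10, -36, 9, 0, 0.04, -0.01, -1, 10, -36, 10, 0, 0.04, 0, -1, -12, 0, 30, 0, 0.13, 0, -1, -16, 0, 28, 0, 0.12, 0, -1, -19, 0, 26, 0, 0.13, 0, -1, -22, 0, 24, 0, 0.12, 0])

```text
clock: 4.4
tcp_pos: [0.5683, 0.1457, 0.1898]
orientation: [-0.018, 0.898, 0.052, 0.436]
wrist_force: [1.0, -0.5, 0.1]
finger_gap: 0.0001
grip_force: 0.0
```

arm_command(moves=[-1, -25, 0, 20, 0.01, 0.13, 0, -1, 0, 0, 0, 0, 0, 0])

```text
clock: 4.65
tcp_pos: [0.6042, 0.1561, 0.1877]
orientation: [-0.021, 0.885, 0.056, 0.461]
wrist_force: [-1.4, -0.3, 0.2]
finger_gap: 0.0001
grip_force: 0.0
```

```bash
python3 - <<'E'
from plan import *
st()
plan([(-1,at("g",-70,45),YAW,1.13,3),(-1,at("g",-30,45),YAW,1.13,3)])
E
```

```text
t 4.65 tcp [0.6042 0.1561 0.1877] tilt 0.96 z [ 0.814  0.088 -0.574] y [ 0.117 -0.993  0.015] F [-1.4 -0.3  0.2] gap 0.0001 q [ 0.14 -0.09 -1.03 -0.32 -0.02  3.14]
[-1, -48, 1, 14, 0, 0.06, 0.01, -1, -49, 1, 12, -0.01, 0.05, 0, -1, -49, 1, 9, 0, 0.06, 0.01, -1, 6, 0, 12, 0, 0, 0, -1, 5, 0, 12, 0, 0, 0, -1, 6, 0, 12, 0, 0, 0]
end [0.5974 0.1503 0.0451]
```

The commanded wrist is at its limits: j6 is at 3.14 and j3 at -1.03. I'll use the half-turned grasp and record joint states so I can model the reach.

arm_command(moves=[-1, 0, 0, -30, 0, -0.1, -0.18, -1, 0, 0, -30, 0, -0.1, -0.18, -1, 0, 0, -20, 0, 0, -0.18, -1, 0, 0, 0, 0, 0, -0.18, -1, 0, 0, 0, 0, 0, -0.18, -1, 0, 0, 0, 0, 0, -0.18, -1, 0, 0, 0, 0, 0, -0.18, -1, 0, 0, 0, 0, 0, -0.18])

```text
clock: 5.65
tcp_pos: [0.5406, 0.1499, 0.2393]
orientation: [0.246, 0.669, 0.638, 0.291]
wrist_force: [-0.3, 0.2, -0.4]
finger_gap: 0.0001
grip_force: 0.0
```

```bash
python3 - <<'E'
from plan import *
st(); s=get_state(); print(s["joint_pos"],s["tcp_pos"],s["orientation"])
E
```

```text
t 5.65 tcp [0.5406 0.1499 0.2393] tilt 0.782 z [ 0.703  0.043 -0.71 ] y [ 0.711 -0.065  0.7  ] F [-0.3  0.2 -0.4] gap 0.0001 q [ 0.17 -0.29 -0.82  0.25 -0.08  1.76]
[ 0.17319084 -0.28639172 -0.8239833   0.25484721 -0.07899351  1.75901942] [0.54063994 0.14992095 0.2392914 ] [0.24559554 0.66912889 0.63811452 0.29113439]
```

arm_command(moves=[-1, 0, 0, 0, 0, 0, -0.18, -1, 0, 0, 0, 0, 0, -0.18, -1, 0, 0, 0, 0, 0, -0.18, -1, 0, 0, 0, 0, 0, -0.18, -1, 0, 0, 0, 0, 0, -0.18, -1, 0, 0, 0, 0, 0, -0.18, -1, 0, 0, 0, 0, 0, -0.18, -1, 0, 0, 0, 0, 0, -0.18])

```text
clock: 6.65
tcp_pos: [0.5407, 0.1499, 0.2393]
orientation: [0.377, 0.082, 0.921, 0.057]
wrist_force: [0.2, -0.4, -0.5]
finger_gap: -0.0005
grip_force: 0.0
```

```bash
python3 - <<'E'
from plan import *
st(); s=get_state(); print(s["joint_pos"],s["tcp_pos"],s["orientation"])
E
```

```text
t 6.65 tcp [0.5407 0.1499 0.2393] tilt 0.782 z [ 0.703  0.043 -0.71 ] y [0.109 0.98  0.167] F [ 0.2 -0.4 -0.5] gap -0.0005 q [ 0.17 -0.29 -0.82  0.25 -0.08  0.32]
[ 0.17315118 -0.28632582 -0.82395633  0.25480329 -0.07899964  0.31900773] [0.54067381 0.14990239 0.23928798] [0.37661402 0.08230605 0.92094918 0.05692274]
```

```bash
python3 - <<'E'
s=open("plan.py").read().replace('R.from_euler("y",tilt)','R.from_euler("y",tilt)*R.from_euler("z",np.pi)')
open("plan.py","w").write(s)
E
python3 - <<'E'
from plan import *
plan([(-1,at("g",-85,130),YAW,.8),(-1,at("g",-80,50),YAW,.9)],45)
E
```

```text
[-1, 24, -8, 26, -0.01, -0.01, -0.09, -1, 25, -5, 26, -0.01, 0, -0.09, -1, 25, -4, 26, -0.01, -0.01, -0.09, -1, 27, 0, 30, 0, -0.05, 0, -1, 29, 0, 28, 0, -0.05, 0]
end [0.548  0.1452 0.0499]
```

arm_command(moves=[-1, 24, -8, 26, -0.01, -0.01, -0.09, -1, 25, -5, 26, -0.01, 0, -0.09, -1, 25, -4, 26, -0.01, -0.01, -0.09, -1, 0, 0, 0, 0, 0, 0])

```text
clock: 7.15
tcp_pos: [0.5492, 0.1474, 0.1349]
orientation: [0.386, -0.044, 0.921, 0.019]
wrist_force: [-0.2, -0.3, 0.3]
finger_gap: 0.0001
grip_force: 0.0
```

```bash
python3 - <<'E'
from plan import *
st(); s=get_state(); print(s["joint_pos"],s["tcp_pos"],s["orientation"])
E
```

```text
t 7.15 tcp [0.5492 0.1474 0.1349] tilt 0.794 z [ 0.71   0.069 -0.701] y [-0.095  0.995  0.001] F [-0.2 -0.3  0.3] gap 0.0001 q [ 0.14 -0.12 -1.03 -0.13 -0.03  0.03]
[ 0.13805209 -0.12059662 -1.02657143 -0.12870963 -0.02972362  0.03042034] [0.54917839 0.14737748 0.13494986] [ 0.3861777  -0.04387116  0.92118766  0.01885176]
```

arm_command(moves=[-1, 27, 0, 30, 0, -0.05, 0, -1, 29, 0, 28, 0, -0.05, 0, -1, 0, 0, 0, 0, 0, 0])

```text
clock: 7.52
tcp_pos: [0.5962, 0.1675, 0.0847]
orientation: [0.399, -0.041, 0.916, 0.013]
wrist_force: [-0.5, -0.1, -0.7]
finger_gap: 0.0
grip_force: 0.0
```

```bash
cat > fk.py <<'E'
from plan import *
from scipy.optimize import least_squares
s=get_state(); print(s["joint_pos"].tolist(),s["tcp_pos"].tolist())
E
python3 - <<'E'
from plan import *
st(); s=get_state(); print(s["joint_pos"],s["tcp_pos"],s["orientation"])
E
```

```text
t 7.53 tcp [0.5962 0.1675 0.0847] tilt 0.821 z [ 0.73   0.058 -0.681] y [-0.086  0.996 -0.008] F [-0.5 -0.1 -0.7] gap 0.0 q [ 0.19  0.11 -1.03 -0.38 -0.08  0.06]
[ 0.1852489   0.10845425 -1.02709036 -0.3832349  -0.07788071  0.06131592] [0.5961597  0.16754392 0.08469221] [ 0.39898781 -0.04130868  0.91592653  0.01345004]
```

```bash
cat > fk.py <<'E'
import numpy as np
S=[([-1.3476,.3132,.0461,1.3036,0],[.2041,-.5376,.2085]),
([0.17315,-0.28633,-0.82396,0.25480,-0.0790],[.54067,.1499,.23929]),
([0.13805,-0.1206,-1.02657,-0.12871,-0.02972],[.54918,.14738,.13495]),
([0.18525,0.10845,-1.02709,-0.38323,-0.07788],[.59616,.16754,.08469]),
([.14,-.09,-1.03,-.32,-.02],[.6042,.1561,.1877])]
def rows(q):
    s,c=np.sin,np.cos; a=q[1]; b=q[1]-q[2]; p=b+q[3]; k=c(q[4])
    # r: r0,h,A,B,C,D,T(tool along pitch dir, pitch 0=horizontal fwd),E
    return [[1,0,s(a),c(a),s(b),c(b),c(p)*k,s(p)],[0,1,c(a),-s(a),c(b),-s(b),-s(p),c(p)]]
M=[];y=[];lat=[]
for q,t in S:
    w=.2 if len(str(q[1]))<5 else 1
    r=t[0]*np.cos(q[0])+t[1]*np.sin(q[0]); l=-t[0]*np.sin(q[0])+t[1]*np.cos(q[0])
    R_=np.array(rows(q))*w; M+=list(R_); y+=[r*w,t[2]*w]; lat.append((l,q[4]))
M=np.array(M);y=np.array(y); print(lat)
for use in ([1,2,4,5,6],[1,2,4,5,6,7],[0,1,2,4,5,6],[1,2,3,4,5,6],[0,1,2,3,4,5,6,7]):
    x,_,rk,sv=np.linalg.lstsq(M[:,use],y,rcond=None); print(use,x.round(4),np.abs(M[:,use]@x-y).max().round(4),sv[-1].round(4))
E
python3 fk.py
```

```text
[(np.float64(0.0800407136694839), 0), (np.float64(0.05450861450897035), -0.079), (np.float64(0.07040414009615385), -0.02972), (np.float64(0.05486537086540577), -0.07788), (np.float64(0.07026076714074495), -0.02)]
[1, 2, 4, 5, 6] [0.2363 0.521  0.0535 0.4092 0.4676] 0.003 0.2627
[1, 2, 4, 5, 6, 7] [ 0.244   0.5315  0.0471  0.4137  0.4771 -0.006 ] 0.0028 0.098
[0, 1, 2, 4, 5, 6] [-0.018   0.2443  0.5381  0.0502  0.4233  0.4855] 0.0019 0.0848
[1, 2, 3, 4, 5, 6] [ 0.2383  0.5258 -0.0041  0.0522  0.4121  0.4727] 0.0028 0.1453
[0, 1, 2, 3, 4, 5, 6, 7] [-0.0235  0.2484  0.5507 -0.0097  0.0485  0.4326  0.4995  0.0022] 0.0011 0.0664
```

```bash
python3 - <<'E'
s=open("plan.py").read().replace('q=q*R.from_rotvec(r)\n','''q=q*R.from_rotvec(r)
            w=p-.47*q.apply([0,0,1]); D=np.hypot(np.sqrt(max(w[0]**2+w[1]**2-.0036,0)),w[2]-.236)
            if not .332<D<.85: print("REACH",len(rows),round(D,3))
''')
open("plan.py","w").write(s)
E
python3 - <<'E'
from plan import *
plan([(-1,at("g",-62,100),YAW,.6),(-1,at("g",-62,45),YAW,.52),(-1,at("g",-35,45),YAW,.72,2)],45)
E
```

```text
[-1, 5, -9, -17, -0.01, 0.11, 0, 0.275633, 8, -8, -16, 0, 0.11, 0, -1, 15, 0, 23, 0, 0.04, 0, 0.316987, 15, 0, 23, 0, 0.04, 0, -1, -12, 0, 7, 0, -0.1, 0, 0.307061, -11, 0, 7, 0, -0.1, 0]
end [0.5924 0.1502 0.0453]
```

```bash
sed -i 's/w=p-.47/wr=p-.47/; s/w\[0\]\*\*2+w\[1\]\*\*2/wr[0]**2+wr[1]**2/; s/w\[2\]-.236/wr[2]-.236/' plan.py
```

arm_command(moves=[-1, 5, -9, -17, -0.01, 0.11, 0, -1, 8, -8, -16, 0, 0.11, 0, -1, 15, 0, 23, 0, 0.04, 0, -1, 15, 0, 23, 0, 0.04, 0, -1, -12, 0, 7, 0, -0.1, 0, -1, -11, 0, 7, 0, -0.1, 0, -1, 0, 0, 0, 0, 0, 0])

```text
clock: 8.4
tcp_pos: [0.5915, 0.1498, 0.0478]
orientation: [0.354, -0.044, 0.934, 0.016]
wrist_force: [-0.8, 0.6, 0.4]
finger_gap: 0.0001
grip_force: 0.0
```

```bash
python3 - <<'E'
from plan import *
st(); im,D=look("scene")
x=cv2.resize(im[130:240,250:410],None,fx=5,fy=5,interpolation=cv2.INTER_CUBIC);cv2.imwrite("pics/s2.png",x)
plan([(-1,at("g",-33,72),YAW,.72,2),(-1,at("g",-27,85),YAW,.72,1),(-1,at("g",-16,96),YAW,.72,1),(-1,at("g",-3,103),YAW,.72,1),(-1,at("g",6,106),YAW,.72,1)])
E
```

```text
t 8.4 tcp [0.5915 0.1498 0.0478] tilt 0.724 z [ 0.66   0.061 -0.749] y [-0.093  0.996 -0.001] F [-0.8  0.6  0.4] gap 0.0001 q [ 0.13  0.16 -0.99 -0.3  -0.03  0.03]
[-1, -9, 0, -8, 0, 0, 0, -1, -8, 0, -8, 0, 0, 0, -1, -13, 0, -6, 0, 0, 0, -1, -16, 0, -1, 0, 0, 0, -1, -14, 0, 3, 0, 0, 0, -1, -9, 0, 4, 0, 0, 0]
end [0.6333 0.1538 0.1062]
```

View pics/s2.png

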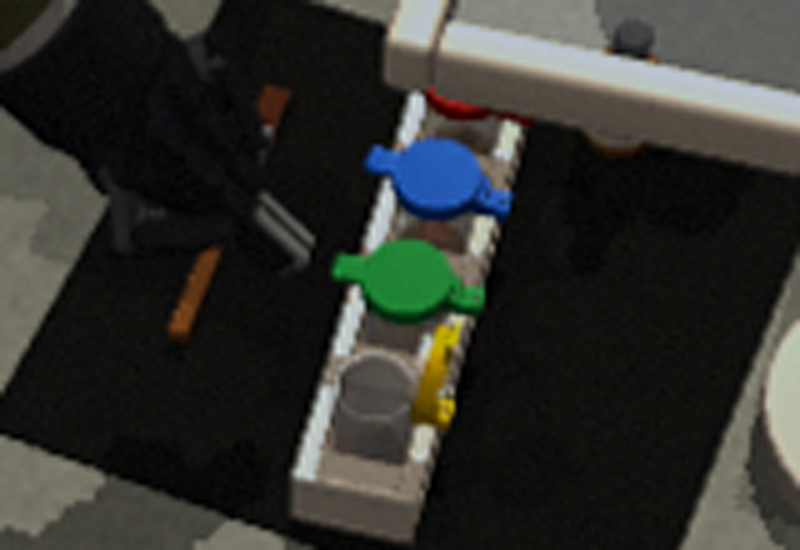

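```bash
python3 - <<'E'
from plan import *
np.set_printoptions(precision=4,suppress=True)
st()
for uv,z in (((312.5,178),.052),((309,184),.052),((317,183.5),.067),((331.5,186),.069)):
    p=at_z("scene",uv,z); d=p-M["g"]; print(uv,z,p,"a",d@EX,"b",d@np.array([-EX[1],EX[0],0]))
E
```

```text
t 8.45 tcp [0.5925 0.1499 0.0484] tilt 0.724 z [ 0.66   0.061 -0.749] y [-0.093  0.996 -0.001] F [-0.5 -0.6  0.6] gap 0.0002 q [ 0.13  0.15 -0.99 -0.3  -0.03  0.03]
(312.5, 178) 0.052 [0.5776 0.1701 0.052 ] a -0.04800400727833417 b 0.021438263071540575
(309, 184) 0.052 [0.5761 0.1513 0.052 ] a -0.05138625696319273 b 0.0029118502948810277
(317, 183.5) 0.067 [0.5963 0.1488 0.067 ] a -0.03156021843284506 b -0.0015790339927081957
(331.5, 186) 0.069 [0.6295 0.1525 0.069 ] a 0.0019171478823619944 b -0.0012008003516230331
```

```bash
python3 - <<'E'
from plan import *
np.set_printoptions(precision=1,suppress=True,linewidth=150)
for cam in("scene","top"):
    im,D=look(cam); e=camera_info(cam); f=240/np.tan(np.radians(e["fovy"])/2)
    u,v=np.meshgrid(np.arange(640),np.arange(480)); d=np.stack([(u-e["cx"])/f,(v-e["cy"])/f,np.ones_like(u)],-1)
    P=e["eye"]+(mat(e["orientation"]).apply(d.reshape(-1,3))*D.reshape(-1,1)).reshape(480,640,3)
    Q=P-M["g"]; a=Q@EX*1e3; b=Q@np.array([-EX[1],EX[0],0])*1e3; z=Q[...,2]*1e3
    m=(D>0)&(a<-15)&(a>-90)&(abs(b)<45)&(z>20)&(z<180)
    for lo in range(-90,-15,5):
        k=m&(a>=lo)&(a<lo+5)
        if k.sum(): print(cam,lo,k.sum(),"z",np.percentile(z[k],[0,50,100]),"b",np.percentile(b[k],[0,50,100]))
    if cam=="top":
        cv2.imwrite("pics/t2.png",cv2.resize(im[200:320,150:310],None,fx=5,fy=5,interpolation=cv2.INTER_CUBIC))
E
```

```text
scene -90 87 z [ 97.4 127.8 139.4] b [-43.9  -6.   43. ]
scene -85 95 z [102.7 121.6 133.7] b [-40.7   3.3  42.4]
scene -80 74 z [106.9 115.3 129.6] b [-37.6   0.7  39.4]
scene -75 72 z [ 80.  109.6 116.7] b [-31.7  -5.8  36.6]
scene -70 47 z [ 76.2  99.7 111.8] b [-15.5  -4.2  28.6]
scene -65 39 z [ 72.3  91.3 103.8] b [-14.7  -5.1  16.9]
scene -60 38 z [58.3 86.  94. ] b [-13.8  -4.6  13.8]
scene -55 30 z [62.8 82.  91.1] b [-11.1  -2.4  15.6]
scene -50 20 z [70.5 80.  83.8] b [-6.4 -2.9 13.5]
scene -45 7 z [73.2 74.9 79. ] b [-5.5  0.1  7.2]
scene -35 8 z [65.  68.7 71.1] b [-6.8  2.4  8. ]
scene -30 40 z [30.2 37.9 74.1] b [-44.5  -3.3  41.2]
scene -25 62 z [32.2 37.1 70.7] b [-44.7  -4.5  44.2]
scene -20 37 z [31.  60.5 72.5] b [-26.   -6.1  13.6]
top -90 172 z [ 97.4 128.5 141.2] b [-44.9  -5.7  44.7]
top -85 170 z [101.  124.5 137.2] b [-44.4   3.2  43.9]
top -80 131 z [100.7 117.8 131.4] b [-42.4   2.5  41.2]
top -75 116 z [ 93.8 113.5 118. ] b [-35.2   1.2  35.4]
top -70 56 z [ 85.6 108.3 113.4] b [-29.9  -0.5  30.2]
top -65 48 z [ 77.8  98.4 106.4] b [-14.7  -4.8  12.1]
top -60 45 z [72.3 92.2 98.3] b [-14.6  -2.2  12.1]
top -55 44 z [80.1 86.8 93.5] b [-14.6  -4.5  12.2]
top -50 32 z [70.2 82.5 87.9] b [-12.6  -0.2  12.9]
top -45 16 z [76.2 78.6 81.4] b [-7.5 -1.7  4.3]
top -35 12 z [66.3 70.1 71.3] b [-8.4 -0.1  4.2]
top -30 92 z [31.1 37.5 74. ] b [-43.5  -1.9  44.6]
top -25 139 z [31.9 37.4 71.7] b [-44.   -4.   44.1]
top -20 137 z [24.5 38.  72.3] b [-44.1  -4.7  44.3]
```

View pics/t2.png

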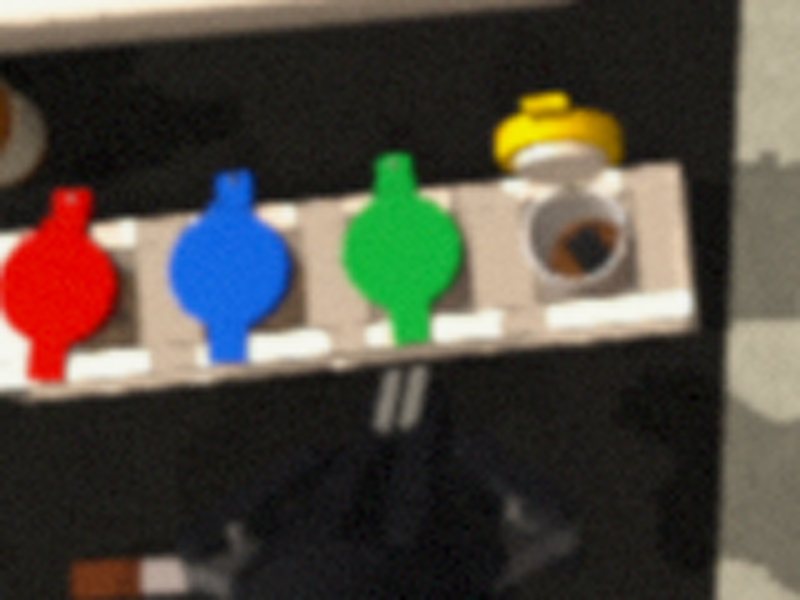

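The crop shows the shut fingertips at about (400,370), just in front of the green tab at (410,335). I'll go 5 mm further in and a bit lower, then lift along the arc.

```bash
python3 - <<'E'
from plan import *
plan([(-1,at("g",-31,43),YAW,.70,1),(-1,at("g",-30,72),YAW,.70,3),(-1,at("g",-25,85),YAW,.70,2)])
E
```

```text
[-1, 3, 0, 6, 0, 0.03, 0, -1, -6, 0, -7, 0, 0, 0, -1, -7, 0, -7, 0, 0, 0, -1, -6, 0, -7, 0, 0, 0, -1, -6, 0, -3, 0, 0, 0, -1, -6, 0, -4, 0, 0, 0]
end [0.6022 0.1509 0.0848]
```

arm_command(moves=[-1, 3, 0, 6, 0, 0.03, 0, -1, 0, 0, 0, 0, 0, 0, -1, -6, 0, -7, 0, 0, 0, -1, -7, 0, -7, 0, 0, 0])

```text
clock: 9.05
tcp_pos: [0.5971, 0.1504, 0.0617]
orientation: [0.341, -0.044, 0.939, 0.015]
wrist_force: [0.3, 0.1, -0.5]
finger_gap: -0.0003
grip_force: 0.0
```

arm_command(moves=[-1, -6, 0, -7, 0, 0, 0, -1, -6, 0, -3, 0, 0, 0, -1, -6, 0, -4, 0, 0, 0])

```text
clock: 9.43
tcp_pos: [0.6022, 0.151, 0.0839]
orientation: [0.342, -0.044, 0.939, 0.015]
wrist_force: [0.3, 0.4, 0.2]
finger_gap: -0.0002
grip_force: 0.0
```

```bash
python3 - <<'E'
from plan import *
st(); im,D=look("scene")
x=cv2.resize(im[130:240,250:410],None,fx=5,fy=5,interpolation=cv2.INTER_CUBIC);cv2.imwrite("pics/s3.png",x)
plan([(-1,at("g",-16,97),YAW,.7,1),(-1,at("g",-3,105),YAW,.7,1),(-1,at("g",6,108),YAW,.7,1),(-1,at("g",-30,200),YAW,.6)])
E
```

```text
t 9.43 tcp [0.6022 0.151  0.0839] tilt 0.698 z [ 0.64   0.059 -0.766] y [-0.094  0.996 -0.001] F [0.3 0.4 0.2] gap -0.0002 q [ 0.13  0.09 -0.9  -0.11 -0.02  0.03]
[-1, -14, 0, -4, 0, 0, 0, -1, -15, 0, 3, 0, 0, 0, -1, -9, 0, 3, 0, 0, 0, -1, -11, 0, -31, 0, 0.03, 0, -1, -9, 0, -32, 0, 0.04, 0, -1, -9, 0, -31, 0, 0.03, 0]
end [0.5982 0.1508 0.1998]
```

View pics/s3.png

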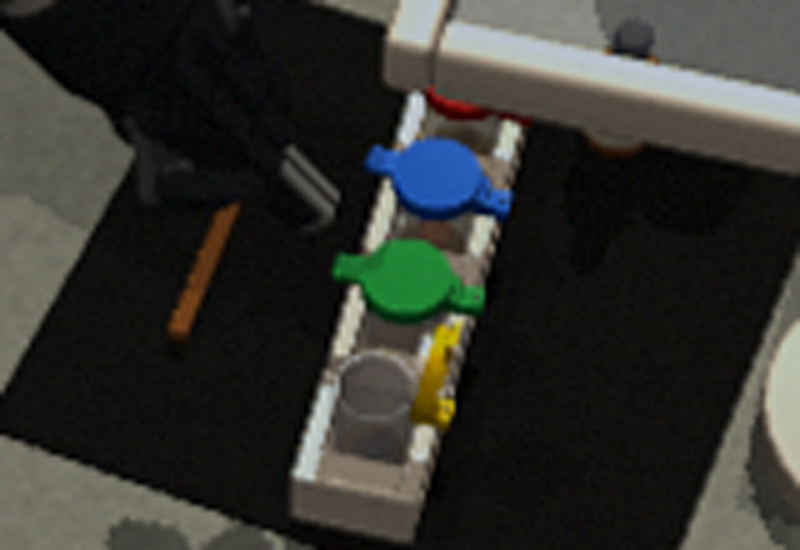

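```bash
python3 - <<'E'
from plan import *
np.set_printoptions(precision=1,suppress=True,linewidth=150)
s=get_state(); v=mat(s["orientation"]); t=np.array(s["tcp_pos"])
for cam in("scene","top"):
    im,D=look(cam); e=camera_info(cam); f=240/np.tan(np.radians(e["fovy"])/2)
    for k in (0,-12,-24,-38):
        for w in (0,-11):
            p=mat(e["orientation"]).inv().apply(t+v.apply([w/1e3,0,k/1e3])-e["eye"]); print(cam,k,w,p[0]/p[2]*f+e["cx"],p[1]/p[2]*f+e["cy"])
    u,vv=np.meshgrid(np.arange(640),np.arange(480)); d=np.stack([(u-e["cx"])/f,(vv-e["cy"])/f,np.ones_like(u)],-1)
    P=e["eye"]+(mat(e["orientation"]).apply(d.reshape(-1,3))*D.reshape(-1,1)).reshape(480,640,3)
    Q=v.inv().apply((P-t).reshape(-1,3)).reshape(P.shape)*1e3
    m=(D>0)&(abs(Q[...,0])<40)&(abs(Q[...,1])<25)&(Q[...,2]>-60)&(Q[...,2]<12)
    for lo in range(-60,12,6):
        k=m&(Q[...,2]>=lo)&(Q[...,2]<lo+6)
        if k.sum(): print(cam,"tool z",lo,k.sum(),"x",np.percentile(Q[...,0][k],[0,50,100]),"y",np.percentile(Q[...,1][k],[0,50,100]))
E
```

```text
scene 0 0 320.389021350187 178.81247899821952
scene 0 -11 324.1392181321831 177.70883034490427
scene -12 0 317.1005728266473 175.5761002096506
scene -12 -11 320.8523200686432 174.44630271252197
scene -24 0 313.77417380280855 172.30237183409432
scene -24 -11 317.527256236345 171.145892288286
scene -38 0 309.8445273396923 168.43494792012203
scene -38 -11 313.5988849243198 167.24664755724092
scene tool z -60 29 x [-14.1  -9.6   2.3] y [-13.1  -1.4  13.6]
scene tool z -54 34 x [-13.7  -8.3   6.8] y [-13.9  -7.2  11.6]
scene tool z -48 33 x [-14.1  -7.5   5.9] y [-12.8  -5.8  13.3]
scene tool z -42 31 x [-13.2  -8.3   5. ] y [-14.7  -5.9  12.6]
scene tool z -36 29 x [-13.6  -9.3   7.8] y [-13.9  -4.8  13.5]
scene tool z -30 15 x [-13.9 -10.1   6.5] y [-10.4  -3.7   7.2]
scene tool z -24 5 x [-10.1  -3.7   1.2] y [-4.5 -4.2  6.5]
scene tool z 0 1 x [13.2 13.2 13.2] y [-4. -4. -4.]
scene tool z 6 19 x [ 4.2 12.9 18. ] y [-8.5 -0.   6.2]
top 0 0 229.0297916133157 262.09941617469116
top 0 -11 227.847999412344 256.4881708481582
top -12 0 228.12210385665915 265.79277471021084
top -12 -11 226.91715543095415 260.12918105125493
top -24 0 227.18870375516644 269.59075612686183
top -24 -11 225.95975066872515 263.8740841472221
top -38 0 226.06575736757065 274.15999658994224
top -38 -11 224.80766624622248 268.38047965605693
top tool z -60 26 x [-13.4 -11.9  -7. ] y [-14.7  -1.6   4.8]
top tool z -54 41 x [-14.  -10.2  -0.5] y [-14.7  -4.1  12.7]
top tool z -48 37 x [-14.   -9.6   2.9] y [-14.7  -4.7  11.7]
top tool z -42 36 x [-13.   -9.2   1.3] y [-14.8  -5.4  12.7]
top tool z -36 31 x [-13.4 -10.6   2.3] y [-14.3  -4.9  12.4]
top tool z -30 15 x [-13.4 -12.4  -7.7] y [-11.8  -0.8   9.5]
top tool z -24 2 x [-7.9 -6.8 -5.8] y [-7.7 -7.4 -7.2]
top tool z 6 20 x [ 6.5 11.4 15.2] y [-8.6 -6.   4.7]
```

Both cameras put the shut tips about 25 mm short of the reported TCP, and the lift met no contact, which fits. I'll plan with the real tip from here on.

```bash
python3 - <<'E'
s=open("plan.py").read().replace('tp,tq=np.array(w[1]),ori(w[2],w[3]);','tq=ori(w[2],w[3]); tp=np.array(w[1])+tq.apply([0,0,TIP]);').replace('YAW=0.099;','TIP=.025; YAW=0.099;').replace('"tcp",','"tip",np.round(np.array(s["tcp_pos"])+TIP*-z,4),"tcp",')
open("plan.py","w").write(s)
E
python3 - <<'E'
from plan import *
st()
plan([(-1,at("g",-62,75),YAW,.6,2),(-1,at("g",-60,44),YAW,.58,1),(-1,at("g",-33,44),YAW,.72,2),(-1,at("g",-33,72),YAW,.72,3),(-1,at("g",-26,85),YAW,.72,2),(-1,at("g",-15,96),YAW,.72,2),(-1,at("g",-2,104),YAW,.72,2),(-1,at("g",8,106),YAW,.72,1),])
E
```

```text
t 9.57 tip [0.5865 0.1495 0.1031] tcp [0.6025 0.151  0.0839] tilt 0.699 z [ 0.641  0.059 -0.766] y [-0.094  0.996 -0.001] F [-0.2  0.1 -0.2] gap -0.0003 q [ 0.13  0.09 -0.9  -0.11 -0.02  0.03]
[-1, 18, 0, 4, 0, 0.05, 0, -1, 18, 0, 5, 0, 0.05, 0, -1, 17, 0, 27, 0, 0.02, 0, -1, -13, 0, 7, 0, -0.07, 0, -1, -13, 0, 8, 0, -0.07, 0, -1, -6, 0, -7, 0, 0, 0, -1, -6, 0, -7, 0, 0, 0, -1, -6, 0, -7, 0, 0, 0]
[-1, -7, 0, -3, 0, 0, 0, -1, -7, 0, -2, 0, 0, 0, -1, -8, 0, -1, 0, 0, 0, -1, -8, 0, 0, 0, 0, 0, -1, -7, 0, 1, 0, 0, 0, -1, -8, 0, 1, 0, 0, 0, -1, -9, 0, 5, 0, 0, 0]
end [0.6519 0.1556 0.0877]
```

arm_command(moves=[-1, 18, 0, 4, 0, 0.05, 0, -1, 18, 0, 5, 0, 0.05, 0, -1, 17, 0, 27, 0, 0.02, 0, -1, -13, 0, 7, 0, -0.07, 0, -1, -13, 0, 8, 0, -0.07, 0, -1, 0, 0, 0, 0, 0, 0])

```text
clock: 10.32
tcp_pos: [0.6088, 0.1514, 0.0224]
orientation: [0.349, -0.044, 0.936, 0.016]
wrist_force: [-0.4, 0.3, -0.3]
finger_gap: -0.0004
grip_force: 0.0
```

arm_command(moves=[-1, -6, 0, -7, 0, 0, 0, -1, -6, 0, -7, 0, 0, 0, -1, -6, 0, -7, 0, 0, 0])

```text
clock: 10.7
tcp_pos: [0.6106, 0.1518, 0.0539]
orientation: [0.351, -0.044, 0.935, 0.016]
wrist_force: [-1.1, -0.3, -0.3]
finger_gap: -0.0
grip_force: 0.4
```

arm_command(moves=[-1, -7, 0, -3, 0, 0, 0, -1, -7, 0, -2, 0, 0, 0, -1, -8, 0, -1, 0, 0, 0, -1, -8, 0, 0, 0, 0, 0, -1, -7, 0, 1, 0, 0, 0, -1, -8, 0, 1, 0, 0, 0, -1, -9, 0, 5, 0, 0, 0])

```text
clock: 11.58
tcp_pos: [0.6519, 0.1556, 0.0872]
orientation: [0.351, -0.044, 0.935, 0.016]
wrist_force: [0.2, -0.2, -0.3]
finger_gap: -0.0002
grip_force: 0.0
```

```bash
python3 - <<'E'
from plan import *
st(); im,D=look("scene")
x=cv2.resize(im[130:240,250:410],None,fx=5,fy=5,interpolation=cv2.INTER_CUBIC);cv2.imwrite("pics/s4.png",x)
E
```

```text
t 11.57 tip [0.6355 0.1541 0.1061] tcp [0.6519 0.1556 0.0872] tilt 0.718 z [ 0.655  0.06  -0.753] y [-0.094  0.996 -0.002] F [ 0.2 -0.2 -0.3] gap -0.0002 q [ 0.13  0.17 -0.81 -0.12 -0.02  0.02]
```

View pics/s4.png

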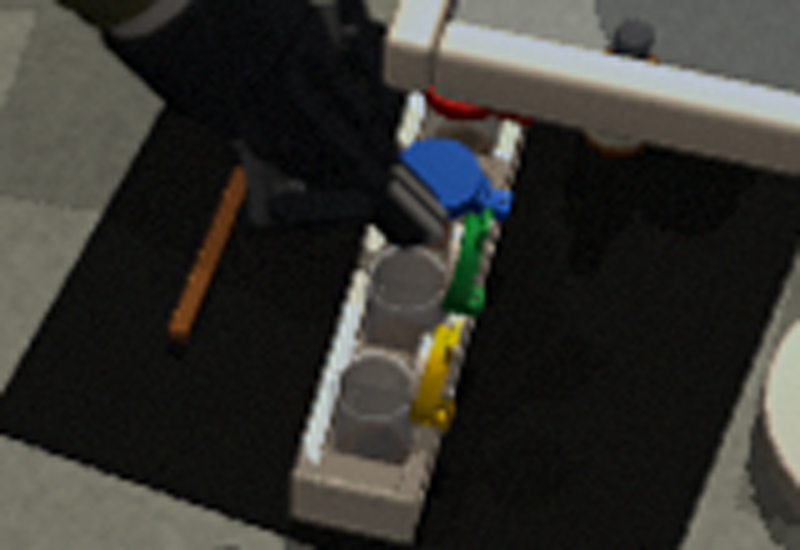

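The green cap now stands open at about (470,260) in the crop. Next I'll push the yellow cap shut from behind.

```bash
python3 - <<'E'
from plan import *
t=.85
plan([(-1,at("g",-35,165),YAW,.7),(-1,at("y",-15,200),YAW,t),(-1,at("y",58,128),YAW,t),(-1,at("y",58,116),YAW,t,1),
(-1,at("y",24,118),YAW,t,3),(-1,at("y",10,115),YAW,t,2),(-1,at("y",-2,107),YAW,t,2),(-1,at("y",-8,100),YAW,t,1),(-1,at("y",-14,88),YAW,t,1),(-1,at("y",-16,81),YAW,t,1)],40)
E
```

```text
REACH 17 0.321
REACH 18 0.317
[-1, -2, 0, -37, 0, 0.01, 0, -1, -2, 0, -36, 0, 0.01, 0, -1, -21, -30, -7, 0, -0.07, 0, -1, -21, -30, -5, 0, -0.08, 0, -1, 2, 0, 34, 0, 0, 0, -1, 2, 1, 34, 0, 0, 0, -1, 2, 0, 34, -0.01, 0, 0, -1, 9, 0, 8, 0, 0, 0]
[-1, 7, 0, -9, 0, 0, 0, -1, 7, 0, -9, 0, 0, 0, -1, 7, 0, -9, 0, 0, 0, -1, 6, 0, -4, 0, 0, 0, -1, 6, 0, -5, 0, 0, 0, -1, 7, 0, -2, 0, 0, 0, -1, 6, 0, -1, 0, 0, 0, -1, 10, 0, 0, 0, 0, 0]
[-1, 13, 0, 3, 0, 0, 0, -1, 6, 0, 3, 0, 0, 0]
end [0.6362 0.0945 0.0649]
```

arm_command(moves=[-1, -2, 0, -37, 0, 0.01, 0, -1, -2, 0, -36, 0, 0.01, 0, -1, -21, -30, -7, 0, -0.07, 0, -1, -21, -30, -5, 0, -0.08, 0, -1, 2, 0, 34, 0, 0, 0, -1, 2, 1, 34, 0, 0, 0, -1, 2, 0, 34, -0.01, 0, 0, -1, 9, 0, 8, 0, 0, 0])

```text
clock: 12.62
tcp_pos: [0.7087, 0.1014, 0.0965]
orientation: [0.41, -0.045, 0.911, 0.023]
wrist_force: [-0.5, -0.3, 10.2]
finger_gap: -0.0
grip_force: 6.9
```

```bash
python3 - <<'E'
from plan import *
st();print(at("y",58,116))
t=.85
plan([(-1,at("y",24,118),YAW,t,3),(-1,at("y",10,115),YAW,.8,2),(-1,at("y",-2,107),YAW,.75,2),(-1,at("y",-8,100),YAW,.7,1),(-1,at("y",-14,88),YAW,.65,1),(-1,at("y",-16,81),YAW,.65,1)],40)
E
```

```text
t 12.62 tip [0.6901 0.0994 0.1131] tcp [0.7087 0.1014 0.0965] tilt 0.847 z [ 0.745  0.079 -0.662] y [-0.101  0.995  0.005] F [-0.5 -0.3 10.2] gap -0.0 q [-0.01  0.23 -0.84 -0.35  0.09 -0.07]
[0.691216   0.09973263 0.116     ]
[-1, 6, 0, -9, 0, 0, 0, -1, 6, 0, -10, 0, 0, 0, -1, 6, 0, -9, 0, 0, 0, -1, 6, 0, -4, 0, 0.02, 0, -1, 7, 0, -4, 0, 0.03, 0, -1, 8, 0, -2, 0, 0.02, 0, -1, 7, 0, -1, 0, 0.03, 0, -1, 11, 0, 1, 0.01, 0.05, 0]
[-1, 13, 0, 5, 0, 0.05, 0, -1, 6, 0, 5, 0, 0, 0]
end [0.6329 0.0938 0.0608]
```

The 10 N is vertical, so the finger's underside is resting on the tip of the tab. I'll lift off, reach further back, then drag horizontally.

```bash
python3 - <<'E'
from plan import *
t=.85
plan([(-1,at("y",58,124),YAW,t,1),(-1,at("y",67,118),YAW,t,1),
(-1,at("y",24,117),YAW,t,5),(-1,at("y",10,114),YAW,.8,2),(-1,at("y",-2,107),YAW,.75,2),(-1,at("y",-8,100),YAW,.7,1),(-1,at("y",-14,88),YAW,.65,1),(-1,at("y",-16,81),YAW,.65,1)],40)
E
```

```text
[-1, -9, 0, -6, 0, 0, 0, -1, -1, 0, 10, 0, 0, 0, -1, 6, 0, -6, 0, 0, 0, -1, 5, 0, -6, 0, 0, 0, -1, 6, 0, -7, 0, 0, 0, -1, 6, 0, -6, 0, 0, 0, -1, 6, 0, -6, 0, 0, 0, -1, 6, 0, -4, 0, 0.02, 0]
[-1, 7, 0, -5, 0, 0.03, 0, -1, 7, 0, -2, 0, 0.02, 0, -1, 7, 0, -1, 0, 0.03, 0, -1, 11, 0, 1, 0.01, 0.05, 0, -1, 13, 0, 5, 0, 0.05, 0, -1, 6, 0, 5, 0, 0, 0]
end [0.633  0.0938 0.0607]
```

arm_command(moves=[-1, -9, 0, -6, 0, 0, 0, -1, -1, 0, 10, 0, 0, 0, -1, 6, 0, -6, 0, 0, 0, -1, 5, 0, -6, 0, 0, 0])

```text
clock: 13.12
tcp_pos: [0.7002, 0.1011, 0.1027]
orientation: [0.411, -0.045, 0.91, 0.023]
wrist_force: [1.5, 0.6, 1.2]
finger_gap: -0.0003
grip_force: 1.1
```

arm_command(moves=[-1, 6, 0, -7, 0, 0, 0, -1, 6, 0, -6, 0, 0, 0, -1, 6, 0, -6, 0, 0, 0, -1, 6, 0, -4, 0, 0.02, 0])

```text
clock: 13.62
tcp_pos: [0.6664, 0.0975, 0.0985]
orientation: [0.4, -0.045, 0.915, 0.023]
wrist_force: [0.0, -0.1, 0.1]
finger_gap: -0.0
grip_force: 0.3
```

arm_command(moves=[-1, 7, 0, -5, 0, 0.03, 0, -1, 7, 0, -2, 0, 0.02, 0, -1, 7, 0, -1, 0, 0.03, 0, -1, 11, 0, 1, 0.01, 0.05, 0])

```text
clock: 14.12
tcp_pos: [0.6393, 0.0946, 0.081]
orientation: [0.34, -0.045, 0.939, 0.015]
wrist_force: [0.4, -0.2, -0.6]
finger_gap: -0.0
grip_force: 0.0
```

arm_command(moves=[-1, 13, 0, 5, 0, 0.05, 0, -1, 6, 0, 5, 0, 0, 0])

```text
clock: 14.38
tcp_pos: [0.6325, 0.0941, 0.0623]
orientation: [0.318, -0.045, 0.947, 0.014]
wrist_force: [0.2, 0.1, 0.7]
finger_gap: -0.0
grip_force: 0.0
```

```bash
cat > caps.py <<'E'
from plan import *
def caps():
    for cam in("scene","top"):
        im,D=look(cam); hsv=cv2.cvtColor(im,cv2.COLOR_BGR2HSV); e=camera_info(cam); f=240/np.tan(np.radians(e["fovy"])/2)
        for n,lo,hi in [("g",(45,100,40),(85,255,255)),("y",(20,120,60),(35,255,255)),("blue",(100,120,50),(125,255,255))]:
            v,u=np.nonzero((cv2.inRange(hsv,lo,hi)>0)&(D>0)); d=np.stack([(u-e["cx"])/f,(v-e["cy"])/f,np.ones(len(u))],-1)
            P=e["eye"]+mat(e["orientation"]).apply(d)*D[v,u][:,None]; Q=(P-M.get(n,M["g"]+[-.0060,.0597,0]))
            a=Q@EX*1e3; b=Q@np.array([-EX[1],EX[0],0])*1e3; z=Q[:,2]*1e3; k=(abs(a)<60)&(abs(b)<30)&(z>30)
            if k.sum()>5: print(cam,n,k.sum(),"a",np.percentile(a[k],[2,50,98]).round(),"z",np.percentile(z[k],[2,50,98]).round())
            else: print(cam,n,"none",k.sum())
E
python3 -c "
from caps import *
st();caps()"
```

```text
t 14.38 tip [0.6175 0.0927 0.0822] tcp [0.6325 0.0941 0.0623] tilt 0.648 z [ 0.601  0.055 -0.797] y [-0.095  0.996 -0.003] F [0.2 0.1 0.7] gap -0.0 q [-0.01  0.16 -0.83 -0.07  0.06 -0.08]
scene g 97 a [23. 29. 35.] z [ 57. 102. 120.]
scene y 323 a [-27.   4.  33.] z [55. 68. 80.]
scene blue 295 a [-30.   0.  33.] z [58. 69. 73.]
top g 197 a [21. 29. 35.] z [ 85. 105. 121.]
top y 446 a [-15.   6.  34.] z [37. 70. 92.]
top blue 559 a [-29.  -0.  33.] z [61. 70. 72.]
```

Yellow has snapped shut: its depth (median z 68–70) matches the shut blue cap. Now for the ammonite.

```bash
python3 - <<'E'
from plan import *
plan([(-1,at("y",-60,150),YAW,.45),(0,[.59,-.10,.14],.08,0),(0,[.609,-.134,.06],.08,0)],45)
E
```

```text
[-1, -2, 0, -41, 0, 0.1, 0, -1, 3, -1, -40, 0, 0.1, 0, 0, 3, -38, 1, 0, 0.09, 0, 0, 3, -37, 2, 0, 0.09, 0.01, 0, 3, -38, 1, 0, 0.09, 0, 0, 3, -38, 2, 0, 0.09, 0, 0, 2, -38, 3, 0, 0.09, 0.01, 0, -8, -18, 40, 0, 0, 0]
[0, -9, -17, 39, 0, 0, 0]
end [ 0.6092 -0.134   0.0354]
```

arm_command(moves=[-1, -2, 0, -41, 0, 0.1, 0, -1, 3, -1, -40, 0, 0.1, 0, 0, 3, -38, 1, 0, 0.09, 0, 0, 3, -37, 2, 0, 0.09, 0.01, 0, 3, -38, 1, 0, 0.09, 0, 0, 3, -38, 2, 0, 0.09, 0, 0, 2, -38, 3, 0, 0.09, 0.01, 0, -8, -18, 40, 0, 0, 0], newtons=25)

```text
clock: 15.48
tcp_pos: [0.6054, -0.1208, 0.0761]
orientation: [0.003, -0.037, 0.999, -0.001]
wrist_force: [1.1, -0.1, -0.8]
finger_gap: 0.0429
grip_force: 0.0
```

arm_command(moves=[0, -9, -17, 39, 0, 0, 0, 0, 0, 0, 0, 0, 0, 0])

```text
clock: 15.72
tcp_pos: [0.6093, -0.134, 0.0313]
orientation: [-0.003, -0.037, 0.999, 0.002]
wrist_force: [-0.1, -1.0, 0.8]
finger_gap: 0.0427
grip_force: 0.0
```

```bash
python3 - <<'E'
from caps import *
st(); caps()
im,D=look("scene")
s=get_state(); v=mat(s["orientation"]); t=np.array(s["tcp_pos"])
for cam in("scene","top"):
    im,D=look(cam); e=camera_info(cam); f=240/np.tan(np.radians(e["fovy"])/2)
    u,vv=np.meshgrid(np.arange(640),np.arange(480)); d=np.stack([(u-e["cx"])/f,(vv-e["cy"])/f,np.ones_like(u)],-1)
    P=e["eye"]+(mat(e["orientation"]).apply(d.reshape(-1,3))*D.reshape(-1,1)).reshape(480,640,3)
    Q=v.inv().apply((P-t).reshape(-1,3)).reshape(P.shape)*1e3
    m=(D>0)&(abs(Q[...,0])<20)&(abs(Q[...,1])<50)&(Q[...,2]>-60)&(Q[...,2]<10)
    for lo in range(-60,12,6):
        k=m&(Q[...,2]>=lo)&(Q[...,2]<lo+6)
        if k.sum(): print(cam,"tool z",lo,k.sum(),"x",np.percentile(Q[...,0][k],[0,50,100]).round(),"y",np.percentile(Q[...,1][k],[0,50,100]).round())
    if cam=="scene": cv2.imwrite("pics/s5.png",cv2.resize(im[250:370,170:330],None,fx=5,fy=5,interpolation=cv2.INTER_CUBIC))
plan([(0,[.609,-.134,.03],.08,0,2),(0,[.609,-.134,.010],.08,0,2)])
E
```

```text
t 15.72 tip [ 0.6094 -0.1341  0.0563] tcp [ 0.6093 -0.134   0.0313] tilt 0.006 z [-0.005  0.004 -1.   ] y [-0.073  0.997  0.004] F [-0.1 -1.   0.8] gap 0.0427 q [-0.35  0.51 -0.1   0.96  0.   -0.42]
scene g 96 a [24. 29. 35.] z [ 59. 102. 120.]
scene y 357 a [-30.   2.  32.] z [55. 69. 73.]
scene blue 288 a [-30.   1.  33.] z [58. 69. 73.]
top g 193 a [21. 29. 35.] z [ 87. 106. 121.]
top y 595 a [-29.   0.  33.] z [37. 70. 72.]
top blue 554 a [-29.  -0.  33.] z [60. 70. 73.]
scene tool z -60 3 x [-12.  -8.  -8.] y [-31. -29. -24.]
scene tool z -54 6 x [-12. -11.  -9.] y [-27. -25.  23.]
scene tool z -48 10 x [-12. -11.  -7.] y [-28.  22.  28.]
scene tool z -42 7 x [-11.  -9.  -8.] y [-32.  22.  24.]
scene tool z -36 10 x [-12. -10.  -4.] y [-27.  -2.  28.]
scene tool z -30 7 x [-11.  -8.  -6.] y [-25.  23.  24.]
scene tool z 6 7 x [-14.  -0.   9.] y [-44. -41. -41.]
top tool z -60 2 x [5. 7. 9.] y [24. 28. 33.]
top tool z -54 1 x [4. 4. 4.] y [34. 34. 34.]
top tool z -48 5 x [5. 8. 9.] y [24. 27. 34.]
top tool z -36 8 x [5. 6. 9.] y [22. 27. 32.]
top tool z -30 1 x [8. 8. 8.] y [27. 27. 27.]
[0, 2, 0, 16, 0, 0, 0, 0, 2, 0, 17, 0, 0, 0, 0, 0, 0, 10, 0, 0, 0, 0, 0, 0, 10, 0, 0, 0]
end [ 0.6091 -0.1338 -0.0155]
```

View pics/s5.png

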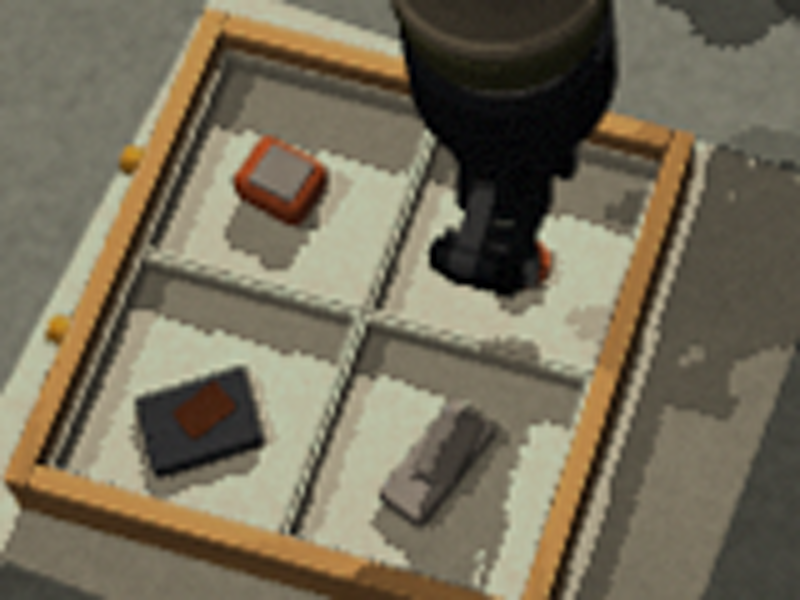

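The yellow cap now matches the blue one, fully shut. The fingers straddle the ammonite, which shows at (545,260), so I'll descend.

arm_command(moves=[0, 2, 0, 16, 0, 0, 0, 0, 2, 0, 17, 0, 0, 0, 0, 0, 0, 7, 0, 0, 0, 0, 0, 0, 4, 0, 0, 0, 0, 0, 0, 4, 0, 0, 0, 0, 0, 0, 0, 0, 0, 0])

```text
clock: 16.73
tcp_pos: [0.6081, -0.1341, -0.0124]
orientation: [0.001, -0.038, 0.999, 0.001]
wrist_force: [-0.5, 0.2, 0.0]
finger_gap: 0.043
grip_force: 0.0
```

arm_command(moves=[0, 0, 0, 2, 0, 0, 0, -1, 0, 0, 0, 0, 0, 0, -1, 0, 0, 0, 0, 0, 0, -1, 0, 0, 0, 0, 0, 0, -1, 0, 0, 0, 0, 0, 0, -1, 0, 0, 0, 0, 0, 0], newtons=25)

```text
clock: 17.48
tcp_pos: [0.6081, -0.1341, -0.0142]
orientation: [0.001, -0.038, 0.999, 0.001]
wrist_force: [-0.3, 0.2, 2.2]
finger_gap: 0.0203
grip_force: 24.6
```

```bash
python3 - <<'E'
from plan import *
st()
plan([(-1,[.607,-.134,.09],.08,0),(-1,[.55,-.05,.16],.09,.25),(-1,at("g",-55,150),YAW,.6),(-1,at("g",-25,115),YAW,.65)],40)
E
```

```text
t 17.48 tip [ 0.6081 -0.1342  0.0108] tcp [ 0.6081 -0.1341 -0.0142] tilt 0.002 z [ 0.002  0.001 -1.   ] y [-0.075  0.997  0.001] F [-0.3  0.2  2.2] gap 0.0203 q [-0.35  0.55 -0.16  0.86  0.   -0.42]
[-1, 0, 0, -40, 0, 0, 0, -1, 1, 0, -39, 0, 0, 0, -1, 11, 22, -18, 0, -0.06, 0, -1, 10, 22, -18, 0, -0.06, -0.01, -1, 9, 22, -19, 0, -0.07, 0, -1, 7, 23, -20, 0, -0.06, 0, -1, -7, 33, 3, 0, -0.06, 0, -1, -8, 32, 4, 0, -0.06, 0]
[-1, -7, 33, 4, 0, -0.05, -0.01, -1, -7, 32, 4, 0, -0.06, 0, -1, -7, 33, 5, 0, -0.06, 0, -1, -6, 32, 5, -0.01, -0.06, 0, -1, -3, 0, 23, 0, -0.02, 0, -1, -3, 0, 23, 0, -0.03, 0]
end [0.6181 0.1527 0.0948]
```

arm_command(moves=[-1, 0, 0, -40, 0, 0, 0, -1, 1, 0, -39, 0, 0, 0, -1, 11, 22, -18, 0, -0.06, 0, -1, 10, 22, -18, 0, -0.06, -0.01, -1, 9, 22, -19, 0, -0.07, 0, -1, 7, 23, -20, 0, -0.06, 0, -1, -7, 33, 3, 0, -0.06, 0, -1, -8, 32, 4, 0, -0.06, 0])

```text
clock: 18.48
tcp_pos: [0.5665, 0.0178, 0.1342]
orientation: [0.186, -0.041, 0.982, 0.008]
wrist_force: [0.1, 0.3, -0.0]
finger_gap: 0.02
grip_force: 24.6
```

arm_command(moves=[-1, -7, 33, 4, 0, -0.05, -0.01, -1, -7, 32, 4, 0, -0.06, 0, -1, -7, 33, 5, 0, -0.06, 0, -1, -6, 32, 5, -0.01, -0.06, 0, -1, -3, 0, 23, 0, -0.02, 0, -1, -3, 0, 23, 0, -0.03, 0, -1, 0, 0, 0, 0, 0, 0])

```text
clock: 19.35
tcp_pos: [0.6162, 0.1527, 0.0921]
orientation: [0.317, -0.047, 0.947, 0.018]
wrist_force: [-1.2, -0.7, -0.1]
finger_gap: 0.0199
grip_force: 24.6
```

```bash
python3 - <<'E'
from plan import *
st(); im,D=look("scene"); im2,D2=look("top")
for c,DD in (("scene",D),("top",D2)):
    for r in recognise(c,"ammonite_mid")[:2]:
        p=at_depth(c,r["point"],DD); d=p-M["g"]; print(c,r,p,"a",d@EX,"b",d@np.array([-EX[1],EX[0],0]))
A=cv2.resize(im[130:240,270:380],None,fx=5,fy=5,interpolation=cv2.INTER_CUBIC)[:,:400]
B=cv2.resize(im2[215:295,190:270],(400,400),interpolation=cv2.INTER_CUBIC); B=cv2.copyMakeBorder(B,0,150,0,0,cv2.BORDER_CONSTANT)
cv2.imwrite("pics/m1.png",np.hstack([A,B]))
E
```

```text
t 19.35 tip [0.6012 0.1511 0.112 ] tcp [0.6162 0.1527 0.0921] tilt 0.647 z [ 0.599  0.064 -0.798] y [-0.1    0.995  0.005] F [-1.2 -0.7 -0.1] gap 0.0199 q [ 0.12  0.1  -0.8   0.02 -0.01  0.02]
top {'point': [224.6, 262.3], 'confidence': 0.66} [0.59715578 0.15058458 0.12024507] a -0.030483792971830896 b 9.803278948109718e-05
top {'point': [173.8, 313.0], 'confidence': 0.49} [0.5220018  0.26467702 0.00911618] a -0.09399307420150176 b 0.12105991388089923
```

View pics/m1.png

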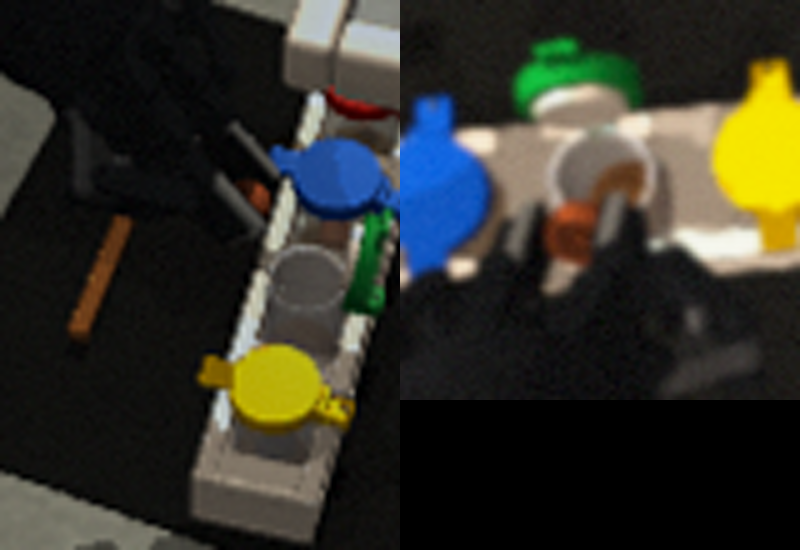

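The ammonite is held squarely (0.020 m gap) in front of the open vial. I'll bring it to the mouth.

```bash
python3 - <<'E'
from plan import *
plan([(-1,at("g",1.5,100),YAW,.6,2),(-1,at("g",1.5,80),YAW,.6,2)],40)
E
```

```text
[-1, -5, 0, 14, 0, 0.03, 0, -1, -5, 0, 14, 0, 0.02, 0, -1, 5, 0, 8, 0, 0, 0, -1, 6, 0, 8, 0, 0, 0]
end [0.6428 0.1553 0.0596]
```

arm_command(moves=[-1, -5, 0, 14, 0, 0.03, 0, -1, -5, 0, 14, 0, 0.02, 0, -1, 5, 0, 8, 0, 0, 0, -1, 6, 0, 8, 0, 0, 0, -1, 0, 0, 0, 0, 0, 0, -1, 0, 0, 0, 0, 0, 0])

```text
clock: 20.3
tcp_pos: [0.6419, 0.1553, 0.0585]
orientation: [0.295, -0.047, 0.954, 0.017]
wrist_force: [-0.5, 0.5, 0.3]
finger_gap: 0.0202
grip_force: 24.6
```

```bash
python3 - <<'E'
from plan import *
st(); print(at("g",1.5,80)); EY=np.array([-EX[1],EX[0],0])
for cam in ("top","scene"):
    im,D=look(cam); hsv=cv2.cvtColor(im,cv2.COLOR_BGR2HSV); e=camera_info(cam); f=240/np.tan(np.radians(e["fovy"])/2)
    m=(cv2.inRange(hsv,(0,90,30),(18,255,255))>0)&(D>0)
    v,u=np.nonzero(m); d=np.stack([(u-e["cx"])/f,(v-e["cy"])/f,np.ones(len(u))],-1)
    Q=e["eye"]+mat(e["orientation"]).apply(d)*D[v,u][:,None]-M["g"]; a=Q@EX*1e3;b=Q@EY*1e3;z=Q[:,2]*1e3
    k=(abs(a)<35)&(abs(b)<25)&(z>72)
    print(cam,k.sum(),[np.percentile(x[k],[0,50,100]).round(1) for x in(a,b,z)] if k.sum() else "")
E
```

```text
t 20.3 tip [0.6279 0.1538 0.0791] tcp [0.6419 0.1553 0.0585] tilt 0.601 z [ 0.562  0.06  -0.825] y [-0.1    0.995  0.005] F [-0.5  0.5  0.3] gap 0.0202 q [ 0.12  0.21 -0.73  0.02 -0.01  0.02]
[0.62899266 0.15364826 0.08      ]
top 108 [array([-25. ,  -1.7,   8.6]), array([-15.7,   1.3,   9.8]), array([ 75.3,  87.9, 149.9])]
scene 31 [array([-7.9,  3.5,  8.9]), array([-11.2,   0.6,  13.4]), array([ 80.3,  89. , 103.4])]
```

arm_command(moves=[-0.35, 0, 0, 0, 0, 0, 0, -0.35, 0, 0, 0, 0, 0, 0, -0.2, 0, 0, 0, 0, 0, 0, -0.2, 0, 0, 0, 0, 0, 0, -0.2, 0, 0, 0, 0, 0, 0, -0.2, 0, 0, 0, 0, 0, 0])

```text
clock: 21.15
tcp_pos: [0.6424, 0.1553, 0.0586]
orientation: [0.296, -0.047, 0.954, 0.017]
wrist_force: [0.5, -0.6, 1.2]
finger_gap: 0.0341
grip_force: 0.0
```

```bash
python3 - <<'E'
from plan import *
st()
plan([(-.2,at("g",-45,150),YAW,.6)],40)
E
```

```text
t 21.15 tip [0.6284 0.1538 0.0792] tcp [0.6424 0.1553 0.0586] tilt 0.601 z [ 0.562  0.06  -0.825] y [-0.1    0.995  0.005] F [ 0.5 -0.6  1.2] gap 0.0341 q [ 0.12  0.21 -0.73  0.02 -0.01  0.02]
[-0.2, -1, 0, -28, 0, 0, 0, -0.2, 0, 0, -28, 0, 0, 0, -0.2, -1, 0, -28, 0, 0, 0]
end [0.5968 0.1504 0.129 ]
```

arm_command(moves=[-0.2, -1, 0, -28, 0, 0, 0, -0.2, 0, 0, -28, 0, 0, 0, -0.2, -1, 0, -28, 0, 0, 0, -0.2, 0, 0, 0, 0, 0, 0])

```text
clock: 21.65
tcp_pos: [0.5977, 0.1507, 0.1315]
orientation: [0.298, -0.047, 0.953, 0.017]
wrist_force: [0.5, -0.3, -0.0]
finger_gap: 0.0344
grip_force: 0.0
```

```bash
python3 - <<'E'
from plan import *
st(); im,D=look("scene"); im2,D2=look("top")
for c,DD in (("scene",D),("top",D2)):
    for r in recognise(c,"ammonite_mid")[:2]:
        p=at_depth(c,r["point"],DD); d=p-M["g"]; print(c,r,p,"a",d@EX,"b",d@np.array([-EX[1],EX[0],0]))
A=cv2.resize(im[130:240,270:380],None,fx=5,fy=5,interpolation=cv2.INTER_CUBIC)[:,:400]
B=cv2.resize(im2[215:295,190:270],(400,400),interpolation=cv2.INTER_CUBIC); B=cv2.copyMakeBorder(B,0,150,0,0,cv2.BORDER_CONSTANT)
cv2.imwrite("pics/m2.png",np.hstack([A,B]))
t=.85
plan([(-1,at("g",-15,195),YAW,t),(-1,at("g",67,124),YAW,t),(-1,at("g",67,118),YAW,t,1),
(-1,at("g",24,117),YAW,t,5),(-1,at("g",10,114),YAW,.8,2),(-1,at("g",-2,107),YAW,.75,2),(-1,at("g",-8,100),YAW,.7,1),(-1,at("g",-14,88),YAW,.65,1),(-1,at("g",-16,81),YAW,.65,1)],40)
E
```

```text
t 21.65 tip [0.5835 0.1492 0.1521] tcp [0.5977 0.1507 0.1315] tilt 0.605 z [ 0.566  0.061 -0.822] y [-0.1    0.995  0.005] F [ 0.5 -0.3 -0. ] gap 0.0344 q [ 0.12  0.02 -0.73  0.21 -0.01  0.02]
scene {'point': [344.0, 183.3], 'confidence': 0.19} [0.65899474 0.14708263 0.1005584 ] a 0.030706245445024514 b -0.00949883681660252
top {'point': [233.3, 253.0], 'confidence': 0.43} [0.63026222 0.15763755 0.02163579] a 0.00315764501350351 b 0.0038442789167632873
[-1, -29, 0, -11, 0, -0.13, 0, -1, -29, 0, -7, 0, -0.12, 0, -1, 0, 0, 36, 0, 0, 0, -1, -1, 0, 36, 0, 0, 0, -1, 0, 0, 36, 0, 0, 0, -1, 4, 0, 4, 0, 0, 0, -1, 6, 0, -6, 0, 0, 0, -1, 6, 0, -7, 0, 0, 0]
[-1, 6, 0, -6, 0, 0, 0, -1, 5, 0, -6, 0, 0, 0, -1, 6, 0, -7, 0, 0, 0, -1, 7, 0, -4, 0, 0.02, 0, -1, 6, 0, -4, 0, 0.03, 0, -1, 7, 0, -2, 0, 0.02, 0, -1, 8, 0, -2, 0, 0.03, 0, -1, 10, 0, 1, 0, 0.05, 0]
[-1, 14, 0, 6, 0, 0.05, 0, -1, 6, 0, 4, 0, 0, 0]
end [0.6263 0.1537 0.0609]
```

View pics/m2.png

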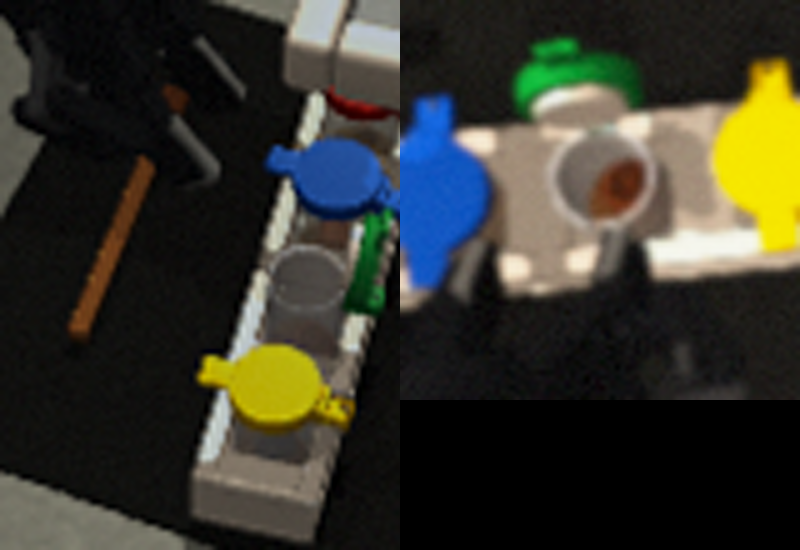

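The ammonite lies in the green vial, at (620,185) in the right half of the picture (depth z≈0.02). I'll close the green cap the same way as the yellow.

arm_command(moves=[-1, -29, 0, -11, 0, -0.13, 0, -1, -29, 0, -7, 0, -0.12, 0, -1, 0, 0, 36, 0, 0, 0, -1, -1, 0, 36, 0, 0, 0, -1, 0, 0, 36, 0, 0, 0, -1, 4, 0, 4, 0, 0, 0, -1, 6, 0, -6, 0, 0, 0, -1, 6, 0, -7, 0, 0, 0])

```text
clock: 22.85
tcp_pos: [0.6944, 0.1604, 0.1029]
orientation: [0.412, -0.044, 0.91, 0.023]
wrist_force: [1.8, 0.1, 0.3]
finger_gap: -0.0001
grip_force: 0.7
```

arm_command(moves=[-1, 6, 0, -6, 0, 0, 0, -1, 5, 0, -6, 0, 0, 0, -1, 6, 0, -7, 0, 0, 0, -1, 7, 0, -4, 0, 0.02, 0, -1, 6, 0, -4, 0, 0.03, 0, -1, 7, 0, -2, 0, 0.02, 0, -1, 8, 0, -2, 0, 0.03, 0, -1, 10, 0, 1, 0, 0.05, 0])

```text
clock: 23.85
tcp_pos: [0.6341, 0.1546, 0.0813]
orientation: [0.341, -0.046, 0.939, 0.019]
wrist_force: [0.7, -0.5, 0.1]
finger_gap: -0.0003
grip_force: 0.0
```

arm_command(moves=[-1, 14, 0, 6, 0, 0.05, 0, -1, 6, 0, 4, 0, 0, 0])

```text
clock: 24.1
tcp_pos: [0.6268, 0.1538, 0.062]
orientation: [0.319, -0.046, 0.946, 0.018]
wrist_force: [-0.0, 0.8, 0.2]
finger_gap: 0.0002
grip_force: 0.0
```

```bash
python3 - <<'E'
from caps import *
st(); caps()
plan([(-1,at("g",-60,150),YAW,.5)],40)
E
```

```text
t 24.1 tip [0.6118 0.1522 0.0819] tcp [0.6268 0.1538 0.062 ] tilt 0.651 z [ 0.603  0.064 -0.795] y [-0.1    0.995  0.005] F [-0.   0.8  0.2] gap 0.0002 q [ 0.12  0.17 -0.82 -0.08 -0.01  0.02]
scene g 281 a [-28.   3.  34.] z [59. 69. 77.]
scene y 359 a [-29.   1.  33.] z [52. 69. 72.]
scene blue 293 a [-31.   1.  33.] z [57. 69. 73.]
top g 404 a [-14.   6.  34.] z [60. 70. 91.]
top y 592 a [-30.   0.  33.] z [37. 70. 72.]
top blue 565 a [-31.  -1.  33.] z [61. 70. 73.]
[-1, -2, 0, -27, 0, 0.05, 0, -1, 0, 0, -27, 0, 0.05, 0, -1, 2, 0, -28, 0, 0.05, 0]
end [0.5791 0.1487 0.1282]
```

arm_command(moves=[-1, -2, 0, -27, 0, 0.05, 0, -1, 0, 0, -27, 0, 0.05, 0, -1, 2, 0, -28, 0, 0.05, 0, -1, 0, 0, -30, 0, 0, 0, -1, 0, 0, 0, 0, 0, 0, -1, 0, 0, 0, 0, 0, 0])

```text
clock: 24.95
tcp_pos: [0.5656, 0.1472, 0.1553]
orientation: [0.247, -0.048, 0.968, 0.015]
wrist_force: [-0.1, -0.3, 0.4]
finger_gap: -0.0001
grip_force: 0.0
```

```bash
python3 - <<'E'
from caps import *
st(); caps()
EY=np.array([-EX[1],EX[0],0])
for cam in ("top","scene"):  # slope of each cap's top face along rack x
    im,D=look(cam); e=camera_info(cam); f=240/np.tan(np.radians(e["fovy"])/2); u,v=np.meshgrid(np.arange(640),np.arange(480))
    d=np.stack([(u-e["cx"])/f,(v-e["cy"])/f,np.ones_like(u)],-1).reshape(-1,3)
    P=e["eye"]+mat(e["orientation"]).apply(d)*D.reshape(-1,1)
    for n,c in (("g",M["g"]),("y",M["y"]),("blue",M["g"]+EY*.06),("red",M["g"]+EY*.12)):
        Q=P-c; a=Q@EX; b=Q@EY; k=(np.hypot(a,b)<.018)&(Q[:,2]>.05)&(Q[:,2]<.1)&(D.ravel()>0)
        if k.sum()>20: print(cam,n,k.sum(),"slope",np.polyfit(a[k],Q[k,2],1).round(4))
E
```

```text
t 24.95 tip [0.5537 0.1459 0.1772] tcp [0.5656 0.1472 0.1553] tilt 0.501 z [ 0.477  0.052 -0.877] y [-0.1    0.995  0.005] F [-0.1 -0.3  0.4] gap -0.0001 q [ 0.12 -0.02 -0.63  0.46 -0.01  0.02]
scene g 311 a [-30.   1.  33.] z [59. 69. 73.]
scene y 356 a [-30.   2.  33.] z [56. 69. 73.]
scene blue 292 a [-31.   1.  33.] z [57. 68. 72.]
top g 563 a [-30.  -0.  33.] z [60. 70. 72.]
top y 590 a [-30.   0.  33.] z [37. 70. 72.]
top blue 556 a [-29.  -0.  33.] z [60. 70. 72.]
top g 337 slope [0.0202 0.0699]
top y 332 slope [0.0127 0.0699]
top blue 341 slope [0.0307 0.0697]
top red 337 slope [0.0137 0.0699]
scene g 190 slope [-0.0507  0.0672]
scene y 197 slope [-0.0381  0.0679]
scene blue 181 slope [-0.0371  0.0672]
scene red 44 slope [-0.1178  0.0599]
```

All four caps are shut: green and yellow have the same height and slope as the blue one. The robot is clear, so I'm handing in.

```bash
python3 -c "
from workcell import hand_in
print(hand_in())"
```

```text
the job is handed in; nothing more can be done
None
```

The ammonite is in the green vial, all four caps measured shut with the arm clear, and the job is handed in; the interface gave no verdict.

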